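# Hang the pancake turner on the rail by its S-hook

## Robot

A 6-joint arm with a two-finger parallel gripper is mounted at the origin on the work surface. World frame = base frame: x ahead of the robot, y to its left, z up, the work surface at z = 0. Lengths are in mm, angles in rad, forces in N, time in s.
With the tool pointing down it reaches from about 350 to 975 mm from the base axis. Payload 7.1 kg.
Tool frame: the origin (TCP) lies between the finger pads; the fingertips stand 19 mm ahead of it and the grasp point (between the pads) is the TCP; z points along the fingers, y is the line along which they close (so a half turn about z gives the same grasp; the last joint's range is limited). The gripper opens to 88 mm and grips with 3 to 60 N. Pads are 20 mm wide; open, the fingers measure 115 mm over their backs; the gripper's body (75 mm by 178 mm) begins 61 mm behind the grasp point.
Start: joints at [1.297, 0.423, 1.63, -0, 1.089, -0.019], TCP at [157.501, 604.813, 241.675] pointing down, gripper open.
Joint ranges: [-3, 3], [-0.9, 2.11], [0.09, 2.58], [-1.31, 4.45], [0.11, 2.69], [-2.54, 2.54]. Speed limits (rad/s): [2.39, 2.39, 3.01, 3.14, 3.14, 3.14].

## Interface

Orientations are given as a rotation vector (axis times angle).
In Python, from workcell import ctrl gives the robot as it stands.
- The arm moves only by the tool arm_command, never from a script. Its argument "series" is a list of rows, each an object with "linear": the shift along the tool's x, y, z in m, a list of three; "turn": the turn about the tool's z in rad. A call has 1 to 10 rows; each row shifts and turns the commanded pose from where the row before left it, along the tool's axes as they then stand; what a row does not reach is not made up. A row lasts 1/10 s, in which the tool goes at most 50 mm and 8.59 degrees, less where a joint would pass 70% of its speed; a pose out of reach is approached as far as the arm can. A call with a gripper value outside its range is refused whole. "jaw" is the opening, from -1 (shut) to 1 (fully open), set as the call begins (left out, the last holds). The fingers move at their own pace and stop on an object; the grip force is fixed at half the most. Time passes only in rows, so rows that do not move let the fingers close. It gives the time, the measured TCP pose, the force, the opening and the grip force at its end, in the units of the state.
- ctrl.get_obs(): the state, without advancing time (a new reading comes with each control period).
- ctrl.get_image(name): name is "scene" or "top"; returns a dict with "frame" (420x560x3 uint8, blue, green, red), "fx", "fy", "cx", "cy" (pixels), "rvec" (rotation vector, rad) and "tvec" (3), from world to camera coordinates, as OpenCV has them. Camera axes: x right, y down, z forward; pixel columns grow to the right and rows downward; lengths in mm; the calibration is good to about 2 mm. A picture is of the moment at which its call begins. There is no depth.
- ctrl.close_job(): hands the job in; it is judged then, once.
The state is a dict: "t": time; "qpos": joint angles; "qvel": joint speeds; "joint_torque": joint torques, N m; "ee_pos": TCP position; "orientation": TCP orientation; "ft_force": force on the tool from outside, world axes, zero at the start; "moment": the same for the moment, N m; "width": finger opening in mm; "grasp_force": force on a finger pad.
Only numpy, scipy, OpenCV 4.12 (cv2) and the standard library are available. Lean on these libraries where they do the work, as an engineer would, in place of code of your own. Each camera call takes 0.05 s, during which the arm holds its last target. There are 200 camera calls.

## Task

Put the teal pancake turner away on the utensil rail: take the red-gripped S-hook off the rail's bar, hook its small end up through the hole in the turner's hanging tab, draw the turner out of the open beige bin with the hook (not with the fingers), and hang hook and turner back on the bar. The tab swivels, so feel for its hole gently, and never press on the turner or the bar with more than about 12 N; bear down on the bar with a firm 6 N or so while you still hold the hook, to be sure it is seated, then let go. Leave everything else where it stands.

Things in the scene. Friction and masses are not known exactly. Their poses are not given: they have to be found in the camera images.
- s_hook: S-hook of 6 mm steel wire, 101 mm tall, about 70 g, hanging by its big crook on the rail's bar, empty or loaded with its shank leaning about 26 degrees: top to the rail's -x side, bottom under the bar. Origin on the axis of the straight shank; z up along the shank, x and z span the hook's plane. The big crook on top reaches to +x, the small one below to -x.
- hook_grip (a point): centre of the red vinyl grip on the shank, 12 (hook x) x 10 (y) x 42 (z) mm, at (0, 0, -8) mm in the hook's frame. Take it across y, fingers along the shank with their middle about 4 mm to the hook's -x: they clear the bar. The hook comes off and goes on by moving about 60 mm along its own shank, not straight up, where fingertips below the bar would catch it.
- hook_tip (a point): centre of the rounded end of the small crook, at (-27.7, 0, -37.4) mm in the hook's frame. The last 11 mm are straight and point along (-0.17, 0, 0.98), 10 degrees off the shank. Clear gap from tip to shank about 21 mm.
- hook_seat (a point): lowest point of the small crook's wire centre line (radius 13 mm), at (-13, 0, -59) mm in the hook's frame: where a hung thing comes to bear
- hook_crook (a point): highest point of the big crook's wire centre line (half circle of radius 22 mm), at (22, 0, 36) mm in the hook's frame, 8 mm over the bar's axis when hung. The crook's short end hangs at hook x = 44 mm down to z = 8 mm; the bar enters between it and the shank with about 14 mm of play to each.
- turner: teal pancake turner, 206 mm long with its tab, 100 to 180 g, blade down in the bin's front pocket, handle sticking out about 40 degrees above level. Origin at mid-length on the plane of the blade's underside; x from handle end to blade edge; z square to blade, handle and tab, upward. Handle 20 mm wide, 9 mm thick, its mid-plane 10.5 mm above the blade's underside.
- blade_edge (a point): middle of the blade's edge; blade 75 x 70 x 4 mm. Pulled along its own -x with 1 to 2 N the turner slides out of the pocket and is free after 70 mm. Side pushes can shift it some mm across the pocket. Pressed up from below, the tab's end lifts about 4 mm in the pocket's play and is then held fast.
- rivet (a point): centre of the rivet at the handle's end, (-69.5, 0, 10.5) mm in the turner's frame. A flat steel hanging tab, 22 mm wide, 4 mm thick, in the handle's mid-plane, swivels stiffly on it about the turner's z: 10 mm round hole, centre 24 mm from the rivet; tab ends at 34 mm. It may point up to 0.55 rad to either side of the turner's -x; this is not reported: look or feel.
- bin: beige plastic tilt-out bin, fixed, 170 mm wide (y), housing 175 mm high, open to its own -x. Its bucket is tilted out, rising at 40 degrees to a lip 55 mm to -x of the origin, about 100 mm up. The flat front pocket (5.5 mm for the 4 mm blade, 64 mm deep, 98 mm wide) runs along the bucket's lower panel. Two short wooden tools stand in the back. Origin on the counter.
- rail: steel utensil rail, fixed: bar 10 mm thick along its y, axis 325 mm above the counter, on posts at y = -190 and +190 mm; -x is the robot's side. Origin on the counter under the bar's middle. A small sieve hangs at y = -135 mm and stays there.
- rail_bar (a point): middle of the bar's axis, 325 mm above the counter
- egg_ring: steel egg ring, 90 mm across, 20 mm high, with a flat handle; origin under its centre; leave it
- creamer: small white ceramic creamer, 68 mm across, 75 mm high; origin under its centre; leave it
- pinch_bowl: glass pinch bowl, 72 mm across, 34 mm high; origin under its centre; leave it
- tongs: locking tongs lying along their x, 250 mm long, 30 mm high; origin under their middle; leave them
- salt_shaker: glass salt shaker with steel top, 42 mm across, 74 mm high; origin under its centre; leave it
There are look-alikes about, which are no part of the job. Leave any yellow look-alike of the s_hook alone.

How it is judged:
By the outcome, as a careful person would: the job done as asked, in the order asked, and still so for the second after the job is handed in, with the robot touching nothing.
It also fails if it takes over 72 s, if anything falls off the work surface, if the arm or the gripper's body presses on something with over 40 N, if the wrist force passes 120 N, or if a joint passes its speed limit or range.

## Working session

There is one attempt and no reset: what is moved stays moved. The work goes in short steps, Python scripts to look and compute and a tool call to move; the robot and the scene stay as the last step left them, time stands still between calls to the robot, and variables do not carry over. Pictures are saved under pics/ and viewed, at most 10 in all, crops included, and the job is handed in when it is done.

Besides the shell and the picture viewer there is one more tool, called after "Request:" by a JSON object that holds its "method" and its "body", one argument or row to a line. arm_command: Moves the arm, as the interface text tells. Its arguments: {"type":"object","properties":{"series":{"type":"array"},"jaw":{"type":"number"}},"required":["series"]}

```bash
mkdir -p pics; ls; python3 - <<'E'
from workcell import ctrl
import cv2,pickle
for n in("scene","top"):
    d=ctrl.get_image(n); cv2.imwrite(f"pics/{n}0.png",d["frame"]); pickle.dump(d,open(f"{n}0.pkl","wb"))
    print(n,d["fx"],d["fy"],d["cx"],d["cy"],d["rvec"],d["tvec"])
print(ctrl.get_obs())
E
```

```text
pics
scene 500.9509087522368 500.9509087522368 281.92620639999427 210.3842370293511 [ 1.38962972  2.09083227 -0.93974692] [ 184.74726074 -178.99043378 1878.90432664]
top 526.2718482102389 526.2718482102389 273.4066617771271 210.80366954761666 [ 2.03060169 -2.20585744  0.22875164] [  71.9723622   585.34643725 1291.63886676]
{'t': 0.1, 'qpos': array([ 1.29699017e+00,  4.23776764e-01,  1.63060430e+00, -9.87727851e-07,
        1.08862250e+00, -1.89657000e-02]), 'qvel': array([-2.24005828e-03, -2.47734484e-03,  2.04573453e-06, -1.53888197e-03,
        2.85073174e-03, -4.58210816e-04]), 'joint_torque': array([-6.16333455e-04, -5.45614636e+01, -2.74325538e+01,  6.44387584e-02,
        1.89870363e-02,  7.19617049e-06]), 'ee_pos': array([157.38107786, 604.36216306, 240.97536012]), 'orientation': array([-3.99193262e-01, -3.11591989e+00,  2.19260540e-03]), 'ft_force': array([-0.20401957, -0.10650385, -0.3906667 ]), 'moment': array([-0.04290315, -0.00691281, -0.04701092]), 'grasp_force': 0.0, 'width': 87.89720575650108}
```

View pics/scene0.png

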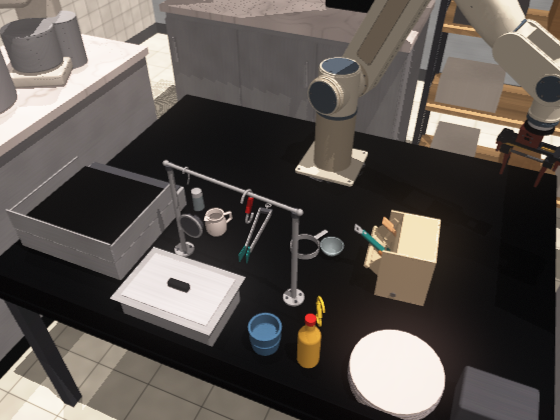

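View pics/top0.png

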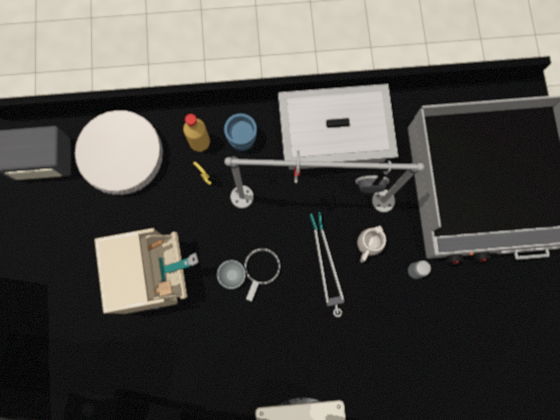

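The scene view shows the red-gripped hook on the bar at (249,207) and the teal turner in the beige bin at (372,238). In the top view they are at (297,170) and (178,265).

Things that could be mistaken for the hook:
- yellow hook lying on the counter, scene (320,310) and top (203,172)
- sieve's hanger, scene (187,175)
- bottle's red cap, scene (311,320)

For the turner, the only other teal thing is the tongs' tips, scene (243,255). I choose the red hook on the bar and will check it in a close crop.

```bash
cat > h.py <<'E'
import numpy as np,cv2,pickle
from scipy.spatial.transform import Rotation as R
from workcell import ctrl
def cam(d): return np.array([[d["fx"],0,d["cx"]],[0,d["fy"],d["cy"]],[0,0,1]]),np.array(d["rvec"],float),np.array(d["tvec"],float)
def proj(d,p): K,r,t=cam(d); return cv2.projectPoints(np.array(p,float).reshape(-1,3),r,t,K,None)[0].reshape(-1,2)
def ray(d,uv):
    K,r,t=cam(d); M=cv2.Rodrigues(r)[0]; return -M.T@t, M.T@np.linalg.solve(K,[uv[0],uv[1],1])
def plane(d,uv,z): o,v=ray(d,uv); return o+v*(z-o[2])/v[2]
def tri(ds,uvs):
    A=np.zeros((3,3));b=np.zeros(3)
    for d,uv in zip(ds,uvs):
        o,v=ray(d,uv);v=v/np.linalg.norm(v);P=np.eye(3)-np.outer(v,v);A+=P;b+=P@o
    return np.linalg.solve(A,b)
def crop(d,u,v,w,h,s):
    c=cv2.resize(d["frame"][v:v+h,u:u+w],None,fx=s,fy=s,interpolation=cv2.INTER_CUBIC)
    c=cv2.convertScaleAbs(c,alpha=1.3,beta=20)
    for x in range(0,w,10):
        if (u+x)%10==0: pass
    for x in range(-u%10,w,10): cv2.line(c,(x*s,0),(x*s,6),(0,255,255),1);cv2.putText(c,str(u+x),(x*s,16),0,.35,(0,255,255),1)
    for y in range(-v%10,h,10): cv2.line(c,(0,y*s),(6,y*s),(0,255,255),1);cv2.putText(c,str(v+y),(8,y*s+4),0,.35,(0,255,255),1)
    return c
L=lambda n:pickle.load(open(n,"rb"))
E
python3 - <<'E'
from h import *
s,t=L("scene0.pkl"),L("top0.pkl")
a=np.hstack([crop(s,230,180,50,37,8),crop(s,350,215,50,37,8)])
b=np.hstack([crop(t,275,147,50,37,8),crop(t,155,247,50,37,8)])
cv2.imwrite("pics/c1.png",np.vstack([a,b]))
E
```

```text
(no output)
```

View pics/c1.png

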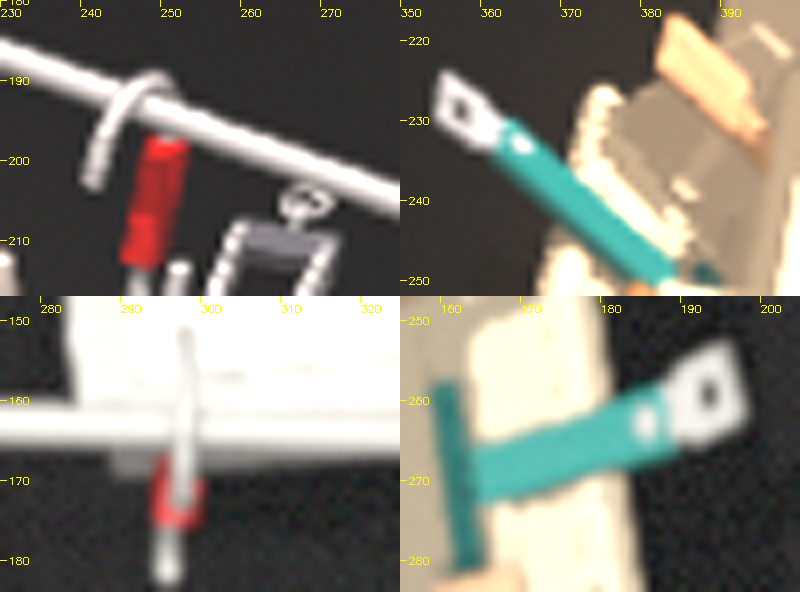

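The crop confirms the choice. The red grip is at scene (249,204) and top (297,173), on the bar. The turner's rivet is at scene (365.3,232.8) and top (185.6,262.9). Its tab hole is at scene (357.8,228.8) and top (193.6,259.5).

```bash
python3 - <<'E'
from h import *
np.set_printoptions(precision=1,suppress=True)
s,t=L("scene0.pkl"),L("top0.pkl")
T=lambda a,b:tri([s,t],[a,b])
print("barL",T((300,212.5),(228.5,161)),plane(t,(228.5,161),325),plane(s,(300,212.5),325))
print("barR",T((166,163.5),(420,167)),plane(t,(420,167),325),plane(s,(166,163.5),325))
print("hook@bar",plane(t,(298.3,163),325),plane(s,(250.5,192.3),325))
print("rivet",T((365.3,232.8),(185.6,262.9)),"hole",T((357.8,228.8),(193.6,259.5)))
print("handle low", T((382,250),(165,267.5)))
print("grip",T((249.2,204.5),(296.8,172.5)))
print("bottom small crook top-view", plane(t,(295.3,182),235))
print("cams",ray(s,(280,210))[0],ray(t,(280,210))[0])
o=ctrl.get_obs();print(R.from_rotvec(o["orientation"]).as_matrix())
E
```

```text
barL [648.8 115.2 323. ] [648.6 113.7 325. ] [650.5 117.4 325. ]
barR [ 603.1 -283.9  321.8] [ 602.8 -284.3  325. ] [ 606.7 -279.4  325. ]
hook@bar [632.3 -31.5 325. ] [628.1 -22.2 325. ]
rivet [464.3 243.7 140. ] hole [469.3 222.5 151.9]
handle low [463.3 299.6  92.8]
grip [624.6 -29.6 279.9]
bottom small crook top-view [615.3 -27.6 235. ]
cams [1479.8  416.3 1110.6] [ 318.    51.  1382.9]
[[-1.   0.3 -0. ]
 [ 0.3  1.  -0. ]
 [ 0.  -0.  -1. ]]
```

Request:
{"method": "arm_command", "body": {
  "series": [
    {"linear": [0, 0, -0.04], "turn": -0.138},
    {"linear": [0, 0, -0.04], "turn": 0},
    {"linear": [0, 0, -0.04], "turn": 0},
    {"linear": [0, 0, -0.04], "turn": 0}
  ],
  "jaw": 1
}}

```text
t: 0.5
ee_pos: [157.4, 604.4, 402.8]
orientation: [-0.183, -3.136, 0.001]
ft_force: [0.9, 1.0, -1.3]
width: 87.9
grasp_force: 0.0
```

Request:
{"method": "arm_command", "body": {
  "series": [
    {"linear": [-0.026, -0.029, 0], "turn": 0},
    {"linear": [-0.026, -0.029, 0], "turn": 0},
    {"linear": [-0.026, -0.029, 0], "turn": 0},
    {"linear": [-0.026, -0.029, 0], "turn": 0},
    {"linear": [-0.026, -0.029, 0], "turn": 0},
    {"linear": [-0.026, -0.029, 0], "turn": 0},
    {"linear": [-0.026, -0.029, 0], "turn": 0},
    {"linear": [-0.026, -0.029, 0], "turn": 0},
    {"linear": [-0.026, -0.029, 0], "turn": 0},
    {"linear": [-0.026, -0.029, 0], "turn": 0}
  ]
}}

```text
t: 1.5
ee_pos: [382.4, 285.0, 401.5]
orientation: [-0.183, -3.136, 0.0]
ft_force: [0.5, -0.1, 0.9]
width: 87.9
grasp_force: 0.0
```

Request:
{"method": "arm_command", "body": {
  "series": [
    {"linear": [-0.026, -0.029, 0], "turn": 0},
    {"linear": [-0.026, -0.029, 0], "turn": 0},
    {"linear": [-0.026, -0.029, 0], "turn": 0},
    {"linear": [-0.026, -0.029, 0], "turn": 0},
    {"linear": [-0.026, -0.029, 0], "turn": 0},
    {"linear": [-0.026, -0.029, 0], "turn": 0},
    {"linear": [-0.025, -0.029, 0], "turn": 0},
    {"linear": [-0.02, -0.029, 0], "turn": 0},
    {"linear": [-0.015, -0.029, 0], "turn": 0},
    {"linear": [0, 0, 0], "turn": 0}
  ]
}}

```text
t: 2.5
ee_pos: [566.9, -0.9, 400.9]
orientation: [-0.189, -3.135, 0.001]
ft_force: [-0.2, 0.3, -0.4]
width: 87.6
grasp_force: 0.0
```

```bash
cat >> h.py <<'E'
def state(target=None,phi=None):
    o=ctrl.get_obs(); M=R.from_rotvec(o["orientation"]).as_matrix()
    ph=np.degrees(np.arctan2(M[1,0],M[0,0]))
    print("t%.2f"%o["t"],"pos",o["ee_pos"].round(1),"phi %.2f"%ph,"tilt",M[:2,2].round(4),"F",o["ft_force"].round(2),"M",o["moment"].round(3),"w%.1f g%.1f"%(o["width"],o["grasp_force"]),"q",o["qpos"].round(2))
    if target is not None: print("  to go (tool, mm)",(M.T@(np.array(target)-o["ee_pos"])).round(1))
    if phi is not None: print("  turn",np.radians((ph-phi+180)%360-180).round(3))
    return o,M
E
python3 - <<'E'
from h import *
state((613,-28.3,292.5),173.45)
s,t=L("scene0.pkl"),L("top0.pkl")
for z in (50,80): print("box",z,plane(t,(282,95),z),plane(t,(285,165),z),plane(t,(396,155),z))
print("box bottom scene corner",plane(s,(207,338),0),plane(s,(236,292),60),plane(s,(240,263),60))
E
```

```text
t2.50 pos [566.9  -0.9 400.9] phi 173.11 tilt [-0.0009 -0.0009] F [-0.18  0.3  -0.39] M [ 0.025 -0.01  -0.001] w87.6 g0.0 q [-0.02  0.19  1.58 -0.    1.37 -1.47]
  to go (tool, mm) [-49.2 -21.5 108.4]
  turn -0.006
box 50 [908.5213698  -26.59736054  50.        ] [711.46426929 -17.4653278   50.        ] [ 714.82471358 -312.63290464   50.        ]
box 80 [895.23004706 -24.85120622  80.        ] [702.60815496 -15.9247102   80.        ] [ 705.89296498 -304.44888411   80.        ]
box bottom scene corner [857.8488805  -52.02602391   0.        ] [734.83251932 -25.81068641  60.        ] [636.81408456 -62.36725455  60.        ]
```

Request:
{"method": "arm_command", "body": {
  "series": [
    {"linear": [-0.025, -0.011, 0], "turn": -0.006},
    {"linear": [-0.024, -0.0105, 0], "turn": 0},
    {"linear": [0, 0, 0.02], "turn": 0},
    {"linear": [0, 0, 0.02], "turn": 0},
    {"linear": [0, 0, 0.015], "turn": 0},
    {"linear": [0, 0, 0], "turn": 0}
  ]
}}

```text
t: 3.1
ee_pos: [610.8, -24.1, 344.1]
orientation: [-0.173, -3.132, -0.0]
ft_force: [-0.5, -0.2, -0.4]
width: 87.5
grasp_force: 0.0
```

```bash
python3 - <<'E'
from h import *
state((613,-28.3,292.5),173.45)
s=ctrl.get_image("scene");t=ctrl.get_image("top")
cv2.imwrite("pics/c2.png",np.hstack([crop(s,225,160,50,60,8),crop(t,273,137,50,60,8)]))
E
```

```text
t3.10 pos [610.8 -24.1 344.1] phi 173.68 tilt [-0.0047  0.0004] F [-0.49 -0.21 -0.43] M [ 0.039  0.044 -0.032] w87.5 g0.0 q [-0.06  0.31  1.56  0.    1.28 -1.52]
  to go (tool, mm) [-2.9 -3.9 51.6]
  turn 0.004
```

View pics/c2.png

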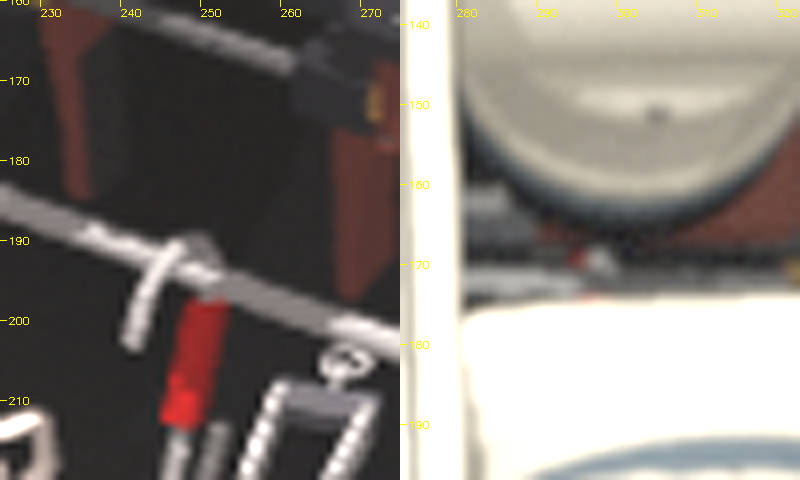

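The scene crop shows the open fingers at (233,184) and (267,196), on either side of the hook's crook at (250,191). The red grip is below them at (247,206).

Request:
{"method": "arm_command", "body": {
  "series": [
    {"linear": [-0.003, -0.004, 0], "turn": 0.004},
    {"linear": [0, 0, 0.018], "turn": 0},
    {"linear": [0, 0, 0.018], "turn": 0},
    {"linear": [0, 0, 0.015], "turn": 0},
    {"linear": [0, 0, 0], "turn": 0},
    {"linear": [0, 0, 0], "turn": 0}
  ]
}}

```text
t: 3.8
ee_pos: [615.2, -29.2, 296.2]
orientation: [0.18, 3.136, -0.0]
ft_force: [0.5, 0.3, -0.1]
width: 88.2
grasp_force: 0.0
```

```bash
python3 - <<'E'
from h import *
state((613,-28.3,292.5),173.45)
E
```

```text
t3.80 pos [615.2 -29.2 296.2] phi 173.42 tilt [ 0.0004 -0.0001] F [ 0.55  0.34 -0.05] M [0.04  0.009 0.014] w88.2 g0.0 q [-0.07  0.35  1.6  -0.    1.19 -1.52]
  to go (tool, mm) [2.2 0.7 3.7]
  turn -0.001
```

Request:
{"method": "arm_command", "body": {
  "series": [
    {"linear": [0.0015, 0, 0.003], "turn": 0},
    {"linear": [0, 0, 0], "turn": 0}
  ]
}}

```text
t: 4.0
ee_pos: [613.5, -29.0, 293.2]
orientation: [0.18, 3.136, -0.0]
ft_force: [0.2, 0.7, 0.3]
width: 87.5
grasp_force: 0.0
```

Request:
{"method": "arm_command", "body": {
  "series": [
    {"linear": [0, 0, 0], "turn": 0},
    {"linear": [0, 0, 0], "turn": 0},
    {"linear": [0, 0, 0], "turn": 0},
    {"linear": [0, 0, 0], "turn": 0},
    {"linear": [0, 0, 0], "turn": 0},
    {"linear": [0, 0, 0], "turn": 0},
    {"linear": [0, 0, 0], "turn": 0},
    {"linear": [0, 0, 0], "turn": 0},
    {"linear": [0, 0, 0], "turn": 0},
    {"linear": [0, 0, 0], "turn": 0}
  ],
  "jaw": -1
}}

```text
t: 5.0
ee_pos: [613.3, -29.0, 292.7]
orientation: [-0.18, -3.136, -0.0]
ft_force: [0.1, 0.0, 0.4]
width: 11.1
grasp_force: 0.0
```

```bash
python3 - <<'E'
from h import *
state((613,-28.3,292.5),173.45)
for i in range(3):
    s=ctrl.get_image("scene"); state()
pickle.dump(s,open("s3.pkl","wb"))
cv2.imwrite("pics/c3.png",crop(s,215,150,66,60,10))
E
```

```text
t5.00 pos [613.3 -29.  292.7] phi 173.42 tilt [-0.0001  0.    ] F [0.13 0.02 0.37] M [ 0.047 -0.017 -0.003] w11.1 g0.0 q [-0.07  0.35  1.61  0.    1.18 -1.52]
  to go (tool, mm) [0.4 0.6 0.2]
  turn -0.001
t5.05 pos [613.3 -29.  292.7] phi 173.42 tilt [-0. -0.] F [0.25 0.3  0.69] M [0.059 0.019 0.012] w9.4 g29.9 q [-0.07  0.35  1.61 -0.    1.18 -1.52]
t5.10 pos [613.3 -28.9 292.7] phi 173.43 tilt [-0.  0.] F [0.88 0.22 0.78] M [ 0.009  0.036 -0.   ] w9.2 g29.8 q [-0.07  0.35  1.61  0.    1.18 -1.52]
t5.15 pos [613.3 -28.9 292.7] phi 173.43 tilt [-0.0001  0.0001] F [-1.54  0.64  0.02] M [-0.002 -0.024 -0.026] w9.6 g29.8 q [-0.07  0.35  1.61  0.    1.18 -1.52]
```

View pics/c3.png

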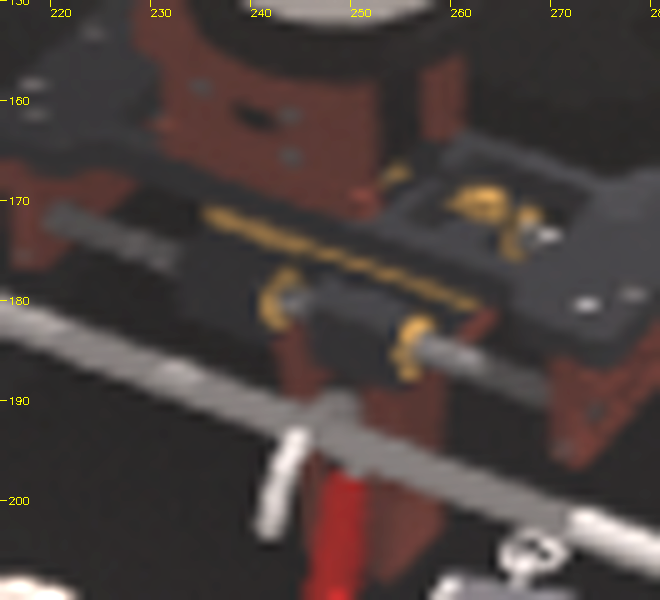

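The grip is closed on the red shank at 9.6 mm with 30 N. Next I lift it along its own shank.

Request:
{"method": "arm_command", "body": {
  "series": [
    {"linear": [0.0044, 0, -0.009], "turn": 0},
    {"linear": [0.0044, 0, -0.009], "turn": 0},
    {"linear": [0.0044, 0, -0.009], "turn": 0},
    {"linear": [0.0044, 0, -0.009], "turn": 0},
    {"linear": [0.0044, 0, -0.009], "turn": 0},
    {"linear": [0.0044, 0, -0.009], "turn": 0},
    {"linear": [0.0044, 0, -0.009], "turn": 0},
    {"linear": [0.0044, 0, -0.009], "turn": 0},
    {"linear": [0.03, 0, -0.02], "turn": 0},
    {"linear": [0.03, 0, 0], "turn": 0}
  ]
}}

```text
t: 6.15
ee_pos: [519.2, -18.1, 387.2]
orientation: [0.18, 3.133, 0.0]
ft_force: [0.4, -0.2, -0.3]
width: 9.4
grasp_force: 29.8
```

```bash
python3 - <<'E'
from h import *
o,M=state()
s=ctrl.get_image("scene");t=ctrl.get_image("top")
pickle.dump((s,t,o),open("held.pkl","wb"))
# predicted hook points in tool frame (tool x = -rail x, z down) relative TCP
c,sn=np.cos(np.radians(26)),np.sin(np.radians(26))
def hk(x,z,o=o,M=M,off=(0,0)):
    h=(x-28.1)*c-(z-26.6)*sn+19.5; v=(x-28.1)*sn+(z-26.6)*c+32.3
    return o["ee_pos"]+M@np.array([-h,0,-v])
pts=np.array([hk(*p) for p in [(0,-29),(-13,-59),(-27.7,-37.4),(44,8),(22,36)]])
print(pts.round(1)); ps=proj(s,pts);pt=proj(t,pts);print(ps.round(1),pt.round(1))
def box(d,p):
    u,v=(p.mean(0)-25).astype(int); u=max(0,u);v=max(0,v)
    im=crop(d,u,v,50,60,8)
    for q in p: cv2.circle(im,(int((q[0]-u)*8+4),int((q[1]-v)*8+4)),3,(0,255,0),1)
    return im
cv2.imwrite("pics/c4.png",np.hstack([box(s,ps),box(t,pt)]))
E
```

```text
t6.15 pos [519.2 -18.1 387.2] phi 173.42 tilt [ 0.0037 -0.0002] F [ 0.39 -0.2  -0.3 ] M [-0.027 -0.045  0.041] w9.4 g29.8 q [-0.06  0.12  1.7   0.    1.32 -1.51]
[[537.8 -20.2 357.2]
 [539.3 -20.4 324.6]
 [516.8 -17.8 337.5]
 [560.7 -22.9 409.9]
 [528.9 -19.2 425.3]]
[[265.9 161.9]
 [265.9 172.5]
 [270.2 163.9]
 [260.7 149.3]
 [267.3 137.7]] [[297.9 204.1]
 [297.1 206.8]
 [297.2 216.4]
 [299.5 186.4]
 [299.6 201. ]]
```

View pics/c4.png

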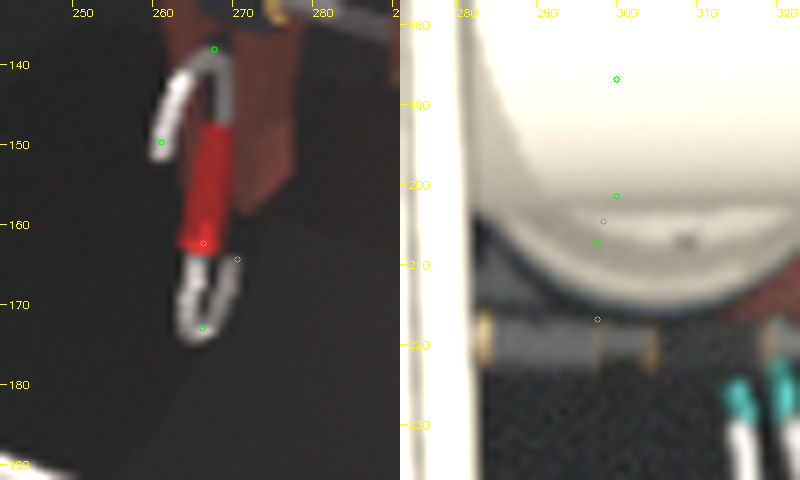

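The held hook matches the grasp model to about 1 px: seat at scene (265,173), tip at (270,163), crook top at (267,138). So the tip offset from the TCP is known.

```bash
python3 - <<'E'
from h import *
np.set_printoptions(precision=2,suppress=True)
s,t=L("scene0.pkl"),L("top0.pkl")
a,b=plane(t,(97,237),175),plane(t,(103.5,312),175);print("bin back",a,b,np.degrees(np.arctan2(*(b-a)[[1,0]])))
a,b=plane(t,(178.5,233),100),plane(t,(187,303),100);print("lip",a,b,np.degrees(np.arctan2(*(b-a)[[1,0]])))
a,b=plane(s,(388,211),175),plane(s,(440,215),175);print("bin top scene",a,b)
for z in(148,152,156): print("hole",z,plane(s,(357.8,228.8),z),plane(t,(193.6,259.5),z))
for z in(136,140,144): print("rivet",z,plane(s,(365.3,232.8),z),plane(t,(185.6,262.9),z))
# fit turner: rivet pos, heading, swivel with elev 40deg; observations rivet, hole, handle edge directions
from scipy.optimize import least_squares
def model(p):
    r=p[:3];h=p[3];th=p[4];e=np.radians(40)
    mx=np.array([np.cos(h)*np.cos(e),np.sin(h)*np.cos(e),np.sin(e)]); lat=np.array([-np.sin(h),np.cos(h),0])
    return r,r+24*(np.cos(th)*mx+np.sin(th)*lat),r-60*mx,mx
def res(p):
    r,ho,lo,mx=model(p);e=[]
    for d,pr,ph,pl in((s,(365.3,232.8),(357.8,228.8),(382.3,248.6)),(t,(185.6,262.9),(193.6,259.5),(166,267.7))):
        q=proj(d,[r,ho,lo]);e+=list(q[0]-pr)+list(q[1]-ph)
        n=q[2]-q[0];n=np.array([-n[1],n[0]])/np.linalg.norm(n);e.append(n@(q[0]-pl))
    return e
f=least_squares(res,[464,244,140,-1.57,0]);r,ho,lo,mx=model(f.x)
print(f.x,ho,mx,np.array(f.fun))
E
```

```text
bin back [537.47 438.23 175.  ] [365.25 426.33 175.  ] -176.0490014056793
lip [544.54 262.09 100.  ] [372.84 249.72 100.  ] -175.87840845211164
bin top scene [389.84 286.37 175.  ] [349.92 424.31 175.  ]
hole 148 [464.65 222.99 148.  ] [470.15 221.8  148.  ]
hole 152 [468.87 223.79 152.  ] [469.66 221.25 152.  ]
hole 156 [473.08 224.59 156.  ] [469.16 220.7  156.  ]
rivet 136 [459.5  244.47 136.  ] [465.13 242.77 136.  ]
rivet 140 [463.69 245.18 140.  ] [464.66 242.15 140.  ]
rivet 144 [467.88 245.88 144.  ] [464.19 241.54 144.  ]
[464.44 242.03 139.83  -1.52   0.18] [469.68 224.2  155.02] [ 0.04 -0.76  0.64] [-1.18 -0.09  0.17 -0.56  0.9   0.07  0.09 -1.45 -0.05 -0.42]
```

Request:
{"method": "arm_command", "body": {
  "series": [
    {"linear": [0, 0, 0], "turn": 0.1386},
    {"linear": [0, 0, 0], "turn": 0.1386},
    {"linear": [0, 0, 0.01], "turn": 0.1386},
    {"linear": [0, 0, 0.01], "turn": 0.1386},
    {"linear": [0, 0, 0.01], "turn": 0.1386},
    {"linear": [0, 0, 0.01], "turn": 0.1386},
    {"linear": [0, 0, 0.01], "turn": 0.1386},
    {"linear": [0, 0, 0.01], "turn": 0.1386},
    {"linear": [0, 0, 0.01], "turn": 0.1386},
    {"linear": [0, 0, 0.01], "turn": 0.1386}
  ]
}}

```text
t: 7.25
ee_pos: [519.3, -18.1, 304.3]
orientation: [2.149, 2.292, 0.0]
ft_force: [0.9, 0.1, -1.8]
width: 9.6
grasp_force: 29.8
```

```bash
python3 - <<'E'
from h import *
state((473.5,166,191.4),94)
E
```

```text
t7.25 pos [519.3 -18.1 304.3] phi 93.68 tilt [0.0001 0.0001] F [ 0.86  0.09 -1.78] M [-0.027  0.059  0.014] w9.6 g29.8 q [-0.06  0.2   1.8   0.    1.15 -0.12]
  to go (tool, mm) [186.7 -33.9 112.9]
  turn -0.006
```

Request:
{"method": "arm_command", "body": {
  "series": [
    {"linear": [0.027, -0.005, 0.014], "turn": -0.006},
    {"linear": [0.027, -0.005, 0.014], "turn": 0},
    {"linear": [0.027, -0.005, 0.014], "turn": 0},
    {"linear": [0.027, -0.005, 0.014], "turn": 0},
    {"linear": [0.027, -0.005, 0.014], "turn": 0},
    {"linear": [0.025, -0.005, 0.014], "turn": 0},
    {"linear": [0.018, -0.004, 0.014], "turn": 0},
    {"linear": [0.009, 0, 0.014], "turn": 0},
    {"linear": [0, 0, 0], "turn": 0}
  ]
}}

```text
t: 8.15
ee_pos: [470.1, 166.6, 191.2]
orientation: [-2.132, -2.305, 0.004]
ft_force: [-0.5, -0.4, -0.5]
width: 9.3
grasp_force: 29.8
```

```bash
cat >> h.py <<'E'
TIP=np.array([2.6,0,49.7]); HK={"tip":(-27.7,-37.4),"seat":(-13,-59),"crook":(22,36),"end":(44,8)}
def hook(o,M,x,z,lean=26.):
    c,sn=np.cos(np.radians(26)),np.sin(np.radians(26))
    h=(x-28.1)*c-(z-26.6)*sn+19.5; v=(x-28.1)*sn+(z-26.6)*c+32.3
    return o["ee_pos"]+M@np.array([-h,0,-v])
def mark(im,d,u,v,s,pts,col=(0,255,0)):
    for q in proj(d,pts): cv2.circle(im,(int((q[0]-u)*s+s/2),int((q[1]-v)*s+s/2)),4,col,1)
    return im
E
python3 - <<'E'
from h import *
o,M=state((473.5,166,191.4),94)
s=ctrl.get_image("scene");t=ctrl.get_image("top")
pts=[hook(o,M,*p) for p in HK.values()]
H=[(469.5,222.8,153.5),(464.4,243,140)]
a=mark(mark(crop(s,320,200,66,50,8),s,320,200,8,pts),s,320,200,8,H,(255,0,255))
cv2.imwrite("pics/c5.png",a)
print([p.round(1) for p in pts])
E
```

```text
t8.15 pos [470.1 166.6 191.2] phi 94.45 tilt [-0.0028 -0.0008] F [-0.53 -0.38 -0.51] M [-0.061  0.046  0.081] w9.3 g29.8 q [0.32 0.31 1.94 0.   0.89 0.24]
  to go (tool, mm) [-0.9  3.4 -0.2]
  turn 0.008
[array([469.7, 169.2, 141.5]), array([471.5, 146.6, 128.5]), array([471. , 156.8, 229.3]), array([473.4, 124.8, 213.8])]
```

View pics/c5.png

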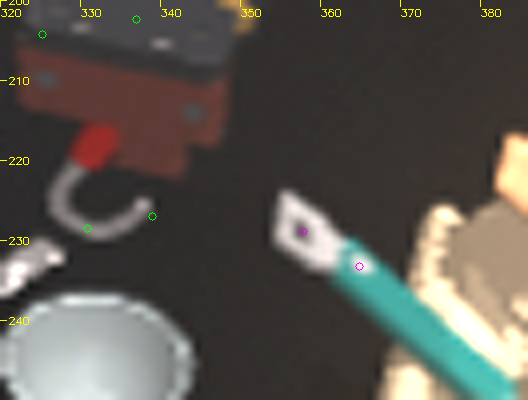

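Request:
{"method": "arm_command", "body": {
  "series": [
    {"linear": [0, 0, 0], "turn": 0.006},
    {"linear": [0, 0, 0], "turn": 0}
  ]
}}

```text
t: 8.45
ee_pos: [471.5, 165.5, 193.4]
orientation: [2.143, 2.296, 0.002]
ft_force: [0.3, 0.7, -1.3]
width: 9.7
grasp_force: 29.8
```

```bash
python3 - <<'E'
from h import *
np.set_printoptions(linewidth=200)
o,M=state()
s=ctrl.get_image("scene")
pts=[hook(o,M,*p) for p in HK.values()];print("pred",proj(s,pts[:2]).round(1), "tip",pts[0].round(1))
print(cv2.cvtColor(s["frame"],cv2.COLOR_BGR2GRAY)[220:233,325:343])
T1=np.array((469.5,222.8,153.5))-M@np.array([.62,0,-.785])*15
print("tip to P1 in tool",(M.T@(T1-pts[0])).round(1))
E
```

```text
t8.45 pos [471.5 165.5 193.4] phi 93.94 tilt [0.0013 0.0004] F [ 0.26  0.66 -1.26] M [-0.078  0.    -0.028] w9.7 g29.8 q [ 0.31  0.31  1.94 -0.    0.89  0.24]
pred [[338.1 226.2]
 [330.  227.7]] tip [471.4 168.1 143.7]
[[ 18  22  43  72  68  49  38  26  20  27  34  36  36  36  37  39  41  31]
 [ 19  41  72  81  59  30  19  19  19  20  19  21  21  27  30  36  38  29]
 [ 24  67  83  60  30  20  19  20  20  18  20  19  19  20  20  20  21  22]
 [ 47  75  70  40  18  18  19  18  20  20  20  20  20  20  18  18  18  19]
 [ 45  73  62  30  18  19  20  19  19  20  21  28  31  25  19  18  18  19]
 [ 33  68  66  38  21  18  19  19  20  23  38  70  85  55  19  18  19  18]
 [ 23  61  83  71  44  29  24  22  27  41  69  80  68  39  20  19  18  19]
 [ 18  31  66  84  87  76  56  49  68  80  80  59  30  19  17  19  19  19]
 [ 19  18  24  47  77  87  84  81  80  79  57  27  18  19  19  19  20  19]
 [ 37  25  18  19  24  36  42  42  40  29  19  19  18  19  18  18  18  19]
 [100  83  51  20  18  19  19  19  19  19  20  19  18  19  18  18  18  18]
 [121 193 154  28  19  19  19  19  19  19  19  19  18  18  18  18  18  20]
 [168 195 128  24  19  19  20  20  19  20  19  19  18  19  19  19  18  19]]
tip to P1 in tool [45.4  1.9  2. ]
```

```bash
cat > fit.py <<'E'
from h import *
from scipy.optimize import minimize
a=np.radians(np.arange(180,361,10)); 
arc=[(-13-13*np.cos(x),-46+13*np.sin(x)) for x in np.radians(np.arange(0,-171,-10))]
line=np.array([(0,-31)]+arc+[(-27.7,-37.4)])
def pos(o,M,q,xz):
    d,dx,dz,dy=q; P=np.array([0,-8.]);c,s=np.cos(d),np.sin(d)
    w=[P+np.array([[c,s],[-s,c]])@(np.array(p)-P) for p in xz]
    return np.array([hook(o,M,*p)+M@np.array([dx,dy,dz]) for p in w])
def fit(d,o,M,win,lamb=0.002):
    u0,v0,u1,v1=win; g=cv2.cvtColor(d["frame"],cv2.COLOR_BGR2GRAY).astype(float)[v0:v1,u0:u1]
    f=d["frame"].astype(float)[v0:v1,u0:u1]; w=(np.abs(f[...,2]-f[...,1])<25).astype(float)
    g=np.clip(g-20,0,70)/60; S=12
    def ren(q):
        p=proj(d,pos(o,M,q,line)); im=np.zeros(((v1-v0)*S,(u1-u0)*S),np.uint8)
        pp=np.round(((p-[u0,v0]+.5)*S-.5)*16).astype(np.int32)
        depth=(cv2.Rodrigues(d["rvec"])[0]@o["ee_pos"]+d["tvec"])[2]
        cv2.polylines(im,[pp],False,255,int(6*d["fx"]/depth*S),cv2.LINE_AA,4)
        return cv2.GaussianBlur(cv2.resize(im,(u1-u0,v1-v0),interpolation=cv2.INTER_AREA).astype(float)/255,(0,0),.5)
    def cost(q):
        r=ren([q[0],q[1],q[2],0]);return (w*(g-r)**2).sum()+lamb*(q[1]**2+q[2]**2)
    b=min((minimize(cost,[x,0,0],method="Nelder-Mead",options=dict(initial_simplex=np.array([[x,0,0],[x+.1,0,0],[x,2,0],[x,0,2]]))) for x in(-.2,0,.2)),key=lambda r:r.fun)
    return b,cost([0,0,0])
E
python3 - <<'E'
from fit import *
s,t,o=L("held.pkl"); M=R.from_rotvec(o["orientation"]).as_matrix()
b,c=fit(s,o,M,(258,160,275,178));print("held",b.x.round(3),b.fun,c)
o,M=state(); s=ctrl.get_image("scene")
b,c=fit(s,o,M,(322,219,343,230));print("now",b.x.round(3),b.fun,c)
q=[*b.x,0];print(((pos(o,M,q,[HK["tip"],HK["seat"]])-o["ee_pos"])@M).round(1), proj(s,pos(o,M,q,[HK["tip"],HK["seat"]])))
E
```

```text
held [ 0.087 -7.663 -0.197] 12.137157239024184 20.52271514000917
t8.50 pos [471.4 165.5 193.3] phi 93.95 tilt [0.0011 0.0003] F [-0.95 -0.03 -1.09] M [-0.055  0.059 -0.008] w9.5 g29.8 q [ 0.31  0.31  1.94 -0.    0.89  0.24]
now [-0.149  1.15  -0.877] 22.744575062827327 37.647998343885796
[[ -2.1   0.   50.2]
 [-26.5  -0.   59.6]] [[336.47877522 225.93354891]
 [327.88786821 226.45516208]]
```

```bash
sed -i 's/(-13-13\*np.cos(x)/(-13+13*np.cos(x)/' fit.py; python3 - <<'E'
from fit import *
s,t,o=L("held.pkl"); M=R.from_rotvec(o["orientation"]).as_matrix()
b,c=fit(s,o,M,(258,160,275,178));print("held",b.x.round(3),b.fun,c)
o,M=state(); s=ctrl.get_image("scene")
b,c=fit(s,o,M,(322,219,343,230));print("now",b.x.round(3),b.fun,c)
q=[*b.x,0];print(((pos(o,M,q,[HK["tip"],HK["seat"]])-o["ee_pos"])@M).round(1), proj(s,pos(o,M,q,[HK["tip"],HK["seat"]])))
E
```

```text
held [-0.084  0.451  0.688] 4.9502446945643195 10.123941097582112
t8.55 pos [471.3 165.5 193.3] phi 93.96 tilt [0.001  0.0003] F [-0.69 -0.26 -0.31] M [-0.054  0.107  0.004] w9.7 g29.8 q [ 0.31  0.31  1.94 -0.    0.89  0.24]
now [ 0.007 -4.706 -1.638] 1.7162919198245783 24.932840384018533
[[ -1.8   0.   48. ]
 [-24.4   0.   61.1]] [[336.65964536 225.38244907]
 [328.57881061 226.99095362]]
```

Request:
{"method": "arm_command", "body": {
  "series": [
    {"linear": [0.012, 0.003, 0.004], "turn": 0},
    {"linear": [0.013, 0, 0], "turn": 0},
    {"linear": [0.013, 0, 0], "turn": 0},
    {"linear": [0.009, 0, 0], "turn": 0},
    {"linear": [0.004, 0, 0], "turn": 0},
    {"linear": [0, 0, 0], "turn": 0},
    {"linear": [0, 0, 0], "turn": 0}
  ]
}}

```text
t: 9.3
ee_pos: [470.1, 217.0, 188.6]
orientation: [2.142, 2.298, -0.0]
ft_force: [-0.1, -0.2, -1.2]
width: 9.6
grasp_force: 29.8
```

```bash
cat > look.py <<'E'
from fit import *
import sys
HOLE=np.array((470.3,224,153.4)); OFF=np.array([-1.8,0,48.0])
F=[];Mo=[]
for i in range(6):
    s=ctrl.get_image("scene");o=ctrl.get_obs();F.append(o["ft_force"]);Mo.append(o["moment"])
o,M=state();print("F avg",np.mean(F,0).round(2),"M",np.mean(Mo,0).round(3))
print("hole - tip in tool",(M.T@(HOLE-o["ee_pos"])-OFF).round(1))
pickle.dump((s,o),open("last.pkl","wb"))
E
python3 - <<'E'
from look import *
w=(336,208,360,232)
p=proj(s,[o["ee_pos"]+M@OFF])[0];print("tip pred",p)
g=cv2.cvtColor(s["frame"],cv2.COLOR_BGR2GRAY);np.set_printoptions(linewidth=220)
print(g[220:236,340:364])
E
```

```text
t9.60 pos [470.3 216.6 188.7] phi 93.98 tilt [-0.0001 -0.    ] F [ 0.38  0.58 -0.57] M [-0.025  0.106  0.038] w9.7 g29.8 q [ 0.41  0.34  1.91 -0.    0.89  0.34]
F avg [ 0.15  0.17 -0.58] M [-0.061  0.063  0.01 ]
hole - tip in tool [  9.2   0.5 -12.7]
tip pred [354.12676412 231.22986927]
[[ 21  21  21  22  22  24  25  30  37  41  40  40  40  40  41  41  40  40  41  41  41  43  46  48]
 [ 21  21  22  22  22  22  22  31  39  44  45  43  40  40  40  40  40  41  42  41  42  41  42  42]
 [ 21  22  22  21  21  23  28  38  44  45  46  44  42  39  40  40  39  40  41  41  41  40  36  40]
 [ 22  21  21  22  22  24  36  43  46  44  44  44  42  40  39  39  40  41  39  39  37  35  37  42]
 [ 21  22  21  21  22  28  41  45  45  44  45  39  37  40  40  40  41  41  41  42  35  27  25  27]
 [ 21  21  21  21  22  41  54  49  45  45  34  29  37  39  39  41  41  40  41  42  36  27  25  25]
 [ 21  21  21  21  33  66  83  61  45  38  25  24  30  34  38  43  43  42  43  46  38  26  25  25]
 [ 21  22  21  28  64  82  71  41  21  21  21  22  22  22  40  62  57  48  58  80  75  44  24  24]
 [ 21  21  21  51  77  71  41  21  22  22  21  21  22  22  58  80  64  46 115 160 150  94  35  25]
 [ 21  21  27  65  81  54  20  21  21  22  23  22  21  22  59  85  70  41 100 155 170 151  95  46]
 [ 21  19  32  67  72  43  21  21  20  22  21  22  24  30  66 108 102  86 114 155 170 170 155 121]
 [ 21  21  23  61  81  61  29  21  21  21  21  24  38  69  86  75  87 127 156 167 168 168 134 104]
 [ 21  20  20  35  69  87  65  37  30  28  31  44  70  81  70  42  37  70 110 148 163 163 128 114]
 [ 21  21  19  20  47  75  88  89  76  65  75  83  81  61  33  23  24  30  64  94 103 111 106  96]
 [ 20  20  21  20  21  33  67  87  86  84  82  81  60  32  22  23  23  23  24  24  39  58  76  87]
 [ 19  21  20  20  20  20  20  26  34  38  33  26  23  23  23  22  24  23  23  24  24  39  55  71]]
```

Request:
{"method": "arm_command", "body": {
  "series": [
    {"linear": [0.0018, 0, -0.0024], "turn": 0},
    {"linear": [0.0018, 0, -0.0024], "turn": 0},
    {"linear": [0, 0, 0], "turn": 0},
    {"linear": [0.0018, 0.0003, -0.0024], "turn": 0},
    {"linear": [0, 0, 0], "turn": 0},
    {"linear": [0, 0, 0], "turn": 0}
  ]
}}

```text
t: 10.2
ee_pos: [470.2, 222.4, 195.9]
orientation: [2.142, 2.298, 0.0]
ft_force: [-0.1, -0.2, -1.5]
width: 9.7
grasp_force: 29.8
```

```bash
python3 look.py
```

```text
t10.50 pos [470.1 222.3 195.8] phi 94.01 tilt [-0.0002 -0.0001] F [ 0.46 -0.93 -0.14] M [-0.023  0.048  0.009] w9.5 g29.8 q [ 0.42  0.33  1.9  -0.    0.91  0.35]
F avg [ 0.33 -0.13 -0.74] M [-0.052  0.045 -0.006]
hole - tip in tool [ 3.5  0.3 -5.6]
```

Request:
{"method": "arm_command", "body": {
  "series": [
    {"linear": [0.0012, 0, -0.0016], "turn": 0},
    {"linear": [0, 0, 0], "turn": 0},
    {"linear": [0.0012, 0, -0.0016], "turn": 0},
    {"linear": [0, 0, 0], "turn": 0}
  ]
}}

```text
t: 10.9
ee_pos: [470.1, 224.9, 199.3]
orientation: [2.142, 2.298, 0.0]
ft_force: [-0.7, -1.2, -0.2]
width: 9.8
grasp_force: 29.8
```

```bash
python3 look.py
```

```text
t11.20 pos [470.  224.7 199.1] phi 94.01 tilt [-0. -0.] F [-0.47  0.73 -0.31] M [-0.112  0.048 -0.047] w9.1 g29.8 q [ 0.42  0.33  1.89 -0.    0.92  0.35]
F avg [ 0.06 -0.25 -0.7 ] M [-0.094  0.053 -0.016]
hole - tip in tool [ 1.1  0.2 -2.3]
```

Request:
{"method": "arm_command", "body": {
  "series": [
    {"linear": [0.001, 0, -0.0015], "turn": 0},
    {"linear": [0, 0, 0], "turn": 0},
    {"linear": [0.001, 0, -0.0015], "turn": 0},
    {"linear": [0, 0, 0], "turn": 0}
  ]
}}

```text
t: 11.6
ee_pos: [470.0, 226.9, 202.3]
orientation: [2.142, 2.298, 0.001]
ft_force: [1.1, -1.7, 0.1]
width: 10.0
grasp_force: 29.8
```

```bash
python3 look.py
```

```text
t11.90 pos [470.  226.6 202.1] phi 94.01 tilt [ 0.0002 -0.0001] F [ 0.99 -1.95  0.86] M [-0.386 -0.08  -0.033] w9.3 g29.8 q [ 0.43  0.33  1.89 -0.    0.93  0.36]
F avg [ 0.89 -1.84  0.28] M [-0.357 -0.088 -0.007]
hole - tip in tool [-0.8  0.1  0.7]
```

Request:
{"method": "arm_command", "body": {
  "series": [
    {"linear": [0.001, 0, -0.0015], "turn": 0},
    {"linear": [0, 0, 0], "turn": 0}
  ]
}}

```text
t: 12.1
ee_pos: [469.9, 227.9, 203.8]
orientation: [2.142, 2.298, 0.001]
ft_force: [-0.2, 0.3, 0.2]
width: 9.5
grasp_force: 29.8
```

```bash
python3 - <<'E'
from look import *
H=[HOLE]
a=mark(crop(s,330,205,50,50,12),s,330,205,12,H,(255,0,255));cv2.imwrite("pics/c6.png",a)
E
```

```text
t12.40 pos [469.8 227.7 203.6] phi 94.01 tilt [-0.     -0.0001] F [ 0.48 -1.73  0.6 ] M [-0.361 -0.102 -0.004] w9.6 g29.8 q [ 0.43  0.32  1.89 -0.    0.93  0.36]
F avg [ 0.66 -1.49 -0.18] M [-0.367 -0.056 -0.008]
hole - tip in tool [-1.9  0.2  2.2]
```

View pics/c6.png

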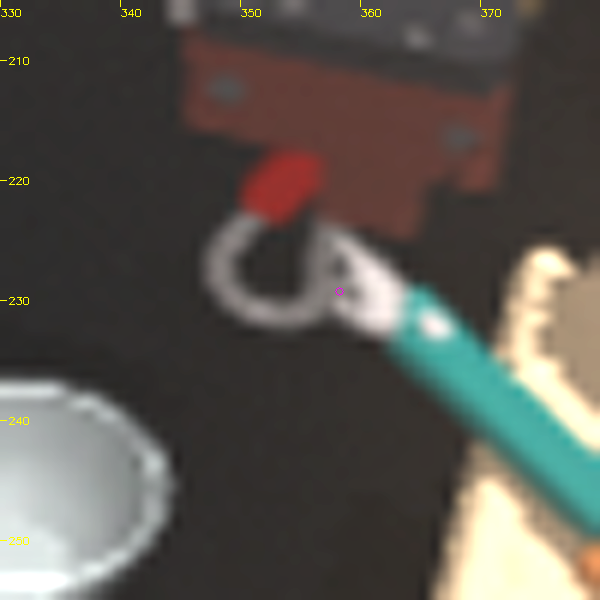

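The crop shows the wire's free leg at about (355.7,224-230), over the tab's end edge. The hole is near (358,228.5), so the tip may be outside the tab's end. I'll check the raw pixels before going on.

```bash
python3 - <<'E'
from fit import *
np.set_printoptions(linewidth=220)
s,o=L("last.pkl");M=R.from_rotvec(o["orientation"]).as_matrix();s0=L("scene0.pkl")
G=lambda d:cv2.cvtColor(d["frame"],cv2.COLOR_BGR2GRAY)[219:235,346:368]
print(G(s0));print(G(s))
tp=o["ee_pos"]+M@np.array([-1.8,0,48.]);print("tip",tp.round(1),proj(s,[tp]))
b,c=fit(s,o,M,(345,221,354,234),.01);print(b.x,b.fun,c,proj(s,pos(o,M,[*b.x,0],[HK["tip"],HK["seat"],(-26.7,-43)])))
E
```

```text
[[ 22  23  22  21  22  23  22  23  23  24  24  24  24  24  24  25  24  25  25  26  25  26]
 [ 21  22  22  22  23  22  22  22  22  24  23  25  25  23  23  25  24  24  24  25  26  25]
 [ 22  21  21  22  23  23  23  23  23  23  23  24  24  24  24  25  25  25  25  26  25  26]
 [ 21  21  22  22  22  22  23  22  23  23  24  23  24  24  25  25  25  26  24  26  27  27]
 [ 22  22  22  22  23  22  22  23  25  45  42  26  24  24  25  24  25  25  25  26  26  26]
 [ 21  22  22  21  23  22  23  23  37 128 124  59  31  24  25  25  26  25  25  26  26  27]
 [ 21  22  22  22  23  23  22  23  57 142 184 150  81  39  26  24  25  25  26  26  26  26]
 [ 22  22  22  23  23  23  23  24  76 150 181 183 166 117  57  28  25  25  25  26  26  27]
 [ 21  22  22  23  23  23  24  23  79 152 145 124 164 188 138  48  25  26  26  27  25  27]
 [ 22  22  23  22  22  22  23  24 101 169 145  72 125 178 170 105  38  26  27  26  26  27]
 [ 21  22  23  23  23  24  24  23 106 169 148  80 120 179 193 171 108  53  38  27  26  27]
 [ 21  21  22  22  22  23  24  23  63 114 162 157 148 179 191 190 175 140  91  47  27  27]
 [ 21  2
[... 1329 characters left out ...]
168 168 135 101  77  41  25]
 [ 20  19  47  75  87  96  81  66  74  82  81  79 119 115 140 166 167 133 107 116  88  44]
 [ 19  21  21  33  65  86  89  84  82  80  61  45  69 107 146 163 163 132 118 154 151  97]
 [ 20  20  20  19  20  25  37  41  41  30  22  22  29  50  87 114 115 102  91 140 173 139]
 [ 20  20  20  20  20  21  22  22  21  22  22  22  22  24  23  37  63  78  88 101 116 107]
 [ 20  20  20  20  21  20  22  22  21  22  22  23  23  23  23  24  39  55  72  87  93  94]]
tip [469.9 225.9 155.6] [[358.56738395 228.31562835]]
[-0.09469047 -1.21381809 -0.96463891] 0.601404368087963 16.05313007170465 [[358.3205679  228.71448586]
 [349.5431614  229.60638654]
 [356.82517146 229.52250137]]
```

The numbers point to the tip being in the hole. Its fitted position (358.4,228.6) falls on the hole, and the force is sideways (-y, +x) with no downward push. I'll ease sideways, then go on along the tip's own line.

Request:
{"method": "arm_command", "body": {
  "series": [
    {"linear": [-0.0015, 0.0005, 0], "turn": 0},
    {"linear": [0, 0, 0], "turn": 0},
    {"linear": [0.0008, 0, -0.0015], "turn": 0},
    {"linear": [0, 0, 0], "turn": 0}
  ]
}}

```text
t: 12.8
ee_pos: [470.4, 227.3, 205.2]
orientation: [-2.142, -2.298, -0.001]
ft_force: [-0.4, 0.5, -0.7]
width: 9.7
grasp_force: 29.8
```

```bash
python3 look.py
```

```text
t13.10 pos [470.3 227.1 205.1] phi 94.01 tilt [-0.  0.] F [ 0.41  0.01 -0.76] M [-0.024  0.033 -0.032] w9.5 g29.8 q [0.43 0.32 1.89 0.   0.93 0.36]
F avg [ 0.29  0.02 -0.72] M [-0.053  0.035  0.003]
hole - tip in tool [-1.3 -0.2  3.7]
```

Request:
{"method": "arm_command", "body": {
  "series": [
    {"linear": [0.0005, 0, -0.0015], "turn": 0},
    {"linear": [0, 0, 0], "turn": 0},
    {"linear": [0.0005, 0, -0.0015], "turn": 0},
    {"linear": [0, 0, 0], "turn": 0}
  ]
}}

```text
t: 13.5
ee_pos: [470.4, 228.2, 208.3]
orientation: [2.142, 2.298, 0.001]
ft_force: [0.3, -0.7, -1.2]
width: 9.3
grasp_force: 29.8
```

```bash
python3 look.py
```

```text
t13.80 pos [470.2 228.1 208.1] phi 94.01 tilt [-0. -0.] F [-1.28 -1.07 -0.88] M [-0.095  0.062  0.033] w9.2 g29.8 q [0.43 0.32 1.88 0.   0.94 0.36]
F avg [-0.37 -0.08 -0.96] M [-0.055  0.068  0.011]
hole - tip in tool [-2.3 -0.2  6.7]
```

Request:
{"method": "arm_command", "body": {
  "series": [
    {"linear": [0.0008, 0, -0.0015], "turn": 0},
    {"linear": [0, 0, 0], "turn": 0},
    {"linear": [0.0008, 0, -0.0015], "turn": 0},
    {"linear": [0, 0, 0], "turn": 0},
    {"linear": [0.0005, 0, -0.0015], "turn": 0},
    {"linear": [0, 0, 0], "turn": 0}
  ]
}}

```text
t: 14.4
ee_pos: [470.3, 230.3, 212.8]
orientation: [2.142, 2.298, 0.001]
ft_force: [0.0, 0.4, -0.9]
width: 9.3
grasp_force: 29.8
```

```bash
python3 - <<'E'
from look import *
np.set_printoptions(linewidth=220)
print(proj(s,[o["ee_pos"]+M@OFF]))
print(cv2.cvtColor(s["frame"],cv2.COLOR_BGR2GRAY)[216:233,346:370])
cv2.imwrite("pics/c7.png",crop(s,335,205,44,40,13))
E
```

```text
t14.70 pos [470.1 230.1 212.6] phi 94.01 tilt [-0.0001 -0.0001] F [-0.84 -0.54 -0.5 ] M [-0.131  0.009 -0.018] w9.6 g29.8 q [ 0.43  0.31  1.88 -0.    0.95  0.36]
F avg [-0.36  0.12 -0.98] M [-0.07   0.064 -0.011]
hole - tip in tool [-4.3 -0.2 11.2]
[[359.72777013 226.25060649]]
[[ 21  21  22  21  23  23  28  36  44  46  47  44  40  39  40  40  41  41  41  41  42  42  38  40]
 [ 21  22  21  22  22  24  35  44  46  46  46  44  41  40  40  40  40  40  41  41  42  42  40  40]
 [ 22  23  21  22  22  31  41  45  46  46  46  42  41  41  40  40  40  40  41  41  36  29  26  31]
 [ 22  21  22  22  22  36  45  44  45  44  38  34  39  42  41  41  41  41  41  41  33  25  26  26]
 [ 22  22  23  22  26  41  51  47  44  40  31  33  40  39  41  41  40  41  41  43  34  26  26  26]
 [ 21  21  22  25  52  77  74  52  36  30  23  25  31  33  37  39  39  40  42  40  30  26  26  27]
 [ 21  22  22  48  75  82  57  26  22  24  23  24  24  24  24  26  27  32  40  34  27  26  26  26]
 [ 21  22  30  66  82  60  31  23  23  34  34  28  24  25  25  25  24  24  25  25  26  26  26  25]
 [ 21  22  48  76  62  32  21
[... 162 characters left out ...]
5  25]
 [ 20  20  59  82  66  37  23  22  37  69  80  81 104 101 118  89  23  24  24  25  25  25  25  26]
 [ 20  20  33  67  84  69  42  31  51  73  77  78  82  86  94  66  25  23  24  24  25  24  25  26]
 [ 20  19  21  34  68  86  89  75  72  80  81  82  82 113 156 125  53  32  26  24  25  25  26  25]
 [ 20  20  19  20  31  66  88  88  80  80  81  73  66 131 167 171 134  76  44  29  24  24  25  26]
 [ 21  20  20  20  21  21  26  36  43  66  79  83  83  90 142 168 152 117  97  70  35  25  25  26]
 [ 20  20  20  21  21  21  21  22  22  28  50  88  94 137 165 166 132 105 154 155  91  33  25  25]
 [ 20  21  20  20  21  21  22  22  21  22  22  39  72 109 134 154 133 103 144 167 137  74  35  26]]
```

View pics/c7.png

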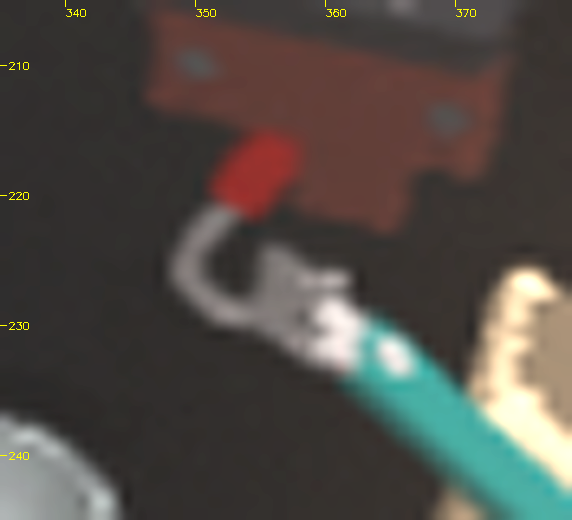

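The crop shows the tip coming out of the top of the hole at (360.5,226), with the wire passing under the tab's end: the hook is through. I'll go slightly deeper, then draw the turner out along its own -x.

Request:
{"method": "arm_command", "body": {
  "series": [
    {"linear": [0.0012, 0, -0.0018], "turn": 0},
    {"linear": [0.0006, 0, -0.0018], "turn": 0},
    {"linear": [0, 0, -0.002], "turn": 0},
    {"linear": [-0.002, 0, -0.002], "turn": 0},
    {"linear": [-0.003, 0, -0.0025], "turn": 0},
    {"linear": [-0.003, 0, -0.0025], "turn": 0},
    {"linear": [0, 0, 0], "turn": 0}
  ]
}}

```text
t: 15.4
ee_pos: [470.8, 223.6, 225.6]
orientation: [2.143, 2.297, 0.001]
ft_force: [0.1, -0.2, -0.8]
width: 9.7
grasp_force: 29.8
```

```bash
python3 look.py
```

```text
t15.70 pos [470.5 224.  225.1] phi 94.01 tilt [-0.0001 -0.0001] F [-0.88  0.1  -0.74] M [ 0.019  0.021 -0.034] w9.2 g29.8 q [ 0.42  0.29  1.87 -0.    0.98  0.35]
F avg [-0.02  0.25 -1.23] M [ 0.008  0.089 -0.02 ]
hole - tip in tool [ 1.9 -0.2 23.7]
```

Request:
{"method": "arm_command", "body": {
  "series": [
    {"linear": [-0.003, 0, -0.0025], "turn": 0},
    {"linear": [-0.003, 0, -0.0025], "turn": 0},
    {"linear": [-0.003, 0, -0.0025], "turn": 0},
    {"linear": [-0.003, 0, -0.0025], "turn": 0},
    {"linear": [0, 0, 0], "turn": 0}
  ]
}}

```text
t: 16.2
ee_pos: [471.7, 211.6, 235.7]
orientation: [2.142, 2.297, 0.001]
ft_force: [0.6, -0.1, -0.5]
width: 9.8
grasp_force: 29.8
```

```bash
python3 - <<'E'
from look import *
np.set_printoptions(linewidth=220)
f=s["frame"].astype(int);m=(f[...,0]-f[...,2]>50)&(f[...,1]-f[...,2]>50)
v,u=np.nonzero(m[215:275,340:400]);print("teal",len(u),u.min()+340,u.max()+340,v.min()+215,v.max()+215)
E
```

```text
t16.50 pos [471.4 212.  235.1] phi 94.02 tilt [-0.0001 -0.0001] F [-0.05 -0.22 -1.23] M [ 0.017  0.029 -0.02 ] w9.2 g29.8 q [ 0.4   0.27  1.87 -0.    1.    0.33]
F avg [ 0.13  0.   -1.34] M [ 0.002  0.072 -0.014]
hole - tip in tool [13.8 -0.2 33.7]
teal 151 356 384 226 258
```

The teal handle's end has moved from u≈362 to 356, so the turner is following the hook. I'll keep drawing.

Request:
{"method": "arm_command", "body": {
  "series": [
    {"linear": [-0.0046, 0, -0.0039], "turn": 0},
    {"linear": [-0.0046, 0, -0.0039], "turn": 0},
    {"linear": [-0.0046, 0, -0.0039], "turn": 0},
    {"linear": [-0.0046, 0, -0.0039], "turn": 0},
    {"linear": [-0.0046, 0, -0.0039], "turn": 0},
    {"linear": [-0.0046, 0, -0.0039], "turn": 0},
    {"linear": [-0.0046, 0, -0.0039], "turn": 0},
    {"linear": [-0.0046, 0, -0.0039], "turn": 0},
    {"linear": [0, 0, 0], "turn": 0}
  ]
}}

```text
t: 17.4
ee_pos: [474.3, 174.8, 267.0]
orientation: [2.142, 2.297, 0.001]
ft_force: [0.0, 0.1, -1.9]
width: 9.5
grasp_force: 29.8
```

```bash
cat > teal.py <<'E'
from look import *
f=s["frame"].astype(int);m=(f[...,0]-f[...,2]>50)&(f[...,1]-f[...,2]>50); m[235:275,225:275]&=False
v,u=np.nonzero(m[:300,270:420]);u=u+270;print("teal",len(u),u.min(),u.max(),v.min(),v.max(),"top at",u[v==v.min()].mean(),"bottom at",u[v==v.max()].mean())
print("seat px",proj(s,[o["ee_pos"]+M@(OFF+[-22.4,0,13])]))
E
python3 teal.py
```

```text
t17.70 pos [473.8 175.4 266.2] phi 94.02 tilt [-0.0004 -0.0001] F [-0.54  0.12 -1.78] M [ 0.017  0.035 -0.025] w9.5 g29.8 q [ 0.33  0.22  1.87 -0.    1.06  0.26]
F avg [-0.31  0.28 -1.84] M [-0.003  0.033 -0.021]
hole - tip in tool [50.5 -0.1 64.8]
teal 320 344 384 212 258 top at 345.0 bottom at 377.0
seat px [[333.50329676 209.15220057]]
```

Request:
{"method": "arm_command", "body": {
  "series": [
    {"linear": [-0.0046, 0, -0.0039], "turn": 0},
    {"linear": [-0.0046, 0, -0.0039], "turn": 0},
    {"linear": [-0.0046, 0, -0.0039], "turn": 0},
    {"linear": [-0.0046, 0, -0.0039], "turn": 0},
    {"linear": [-0.0046, 0, -0.006], "turn": 0},
    {"linear": [-0.0046, 0, -0.006], "turn": 0},
    {"linear": [-0.004, 0, -0.008], "turn": 0},
    {"linear": [-0.003, 0, -0.01], "turn": 0},
    {"linear": [0, 0, -0.01], "turn": 0},
    {"linear": [0, 0, -0.01], "turn": 0}
  ]
}}

```text
t: 18.7
ee_pos: [476.4, 140.6, 333.0]
orientation: [2.142, 2.297, 0.0]
ft_force: [0.1, -1.0, -2.5]
width: 9.7
grasp_force: 29.8
```

```bash
python3 teal.py
```

```text
t19.00 pos [476.1 140.8 331.6] phi 94.02 tilt [-0.0008 -0.0003] F [ 0.88 -0.81 -2.54] M [-0.048  0.007 -0.035] w9.6 g29.8 q [ 0.26  0.13  1.81 -0.    1.2   0.19]
F avg [ 0.36 -0.49 -1.33] M [-0.123  0.026 -0.004]
hole - tip in tool [ 85.3   0.2 130.1]
teal 9 299 303 217 220 top at 302.5 bottom at 299.5
seat px [[322.60881972 187.91254243]]
```

```bash
sed -i 's/^f=s.*$/hsv=cv2.cvtColor(s["frame"],cv2.COLOR_BGR2HSV);m=(abs(hsv[...,0].astype(int)-88)<9)\&(hsv[...,1]>90)\&(hsv[...,2]>35); m[235:275,225:275]\&=False/' teal.py; python3 teal.py; python3 - <<'E'
import pickle,cv2,numpy as np
s,o=pickle.load(open("last.pkl","rb"))
hsv=cv2.cvtColor(s["frame"],cv2.COLOR_BGR2HSV);m=((abs(hsv[...,0].astype(int)-88)<9)&(hsv[...,1]>90)&(hsv[...,2]>35)).astype(np.uint8)
n,l,st,c=cv2.connectedComponentsWithStats(m)
print([(x.tolist(),y.round()) for x,y in zip(st,c) if 8<x[4]<5000])
E
```

```text
t19.30 pos [476.4 140.9 331.8] phi 94.01 tilt [-0.0003  0.0001] F [ 0.13  0.18 -1.89] M [0.086 0.051 0.005] w9.5 g29.9 q [0.26 0.13 1.81 0.   1.2  0.19]
F avg [-0.16  0.35 -1.99] M [0.063 0.081 0.001]
hole - tip in tool [ 85.1  -0.2 130.4]
teal 691 330 369 192 248 top at 333.5 bottom at 361.5
seat px [[322.63506394 187.92639767]]
[([330, 192, 40, 57, 691], array([353., 223.])), ([238, 245, 12, 18, 118], array([244., 253.]))]
```

Request:
{"method": "arm_command", "body": {
  "series": [
    {"linear": [-0.003, 0, -0.01], "turn": 0},
    {"linear": [-0.003, 0, -0.01], "turn": 0},
    {"linear": [-0.004, 0, -0.01], "turn": 0},
    {"linear": [-0.004, 0, -0.01], "turn": 0},
    {"linear": [-0.004, 0, -0.01], "turn": 0},
    {"linear": [-0.004, 0, -0.01], "turn": 0},
    {"linear": [-0.004, 0, -0.01], "turn": 0},
    {"linear": [-0.003, 0, -0.007], "turn": 0},
    {"linear": [0, 0, 0], "turn": 0},
    {"linear": [0, 0, 0], "turn": 0}
  ]
}}

```text
t: 20.3
ee_pos: [478.3, 111.7, 408.8]
orientation: [2.143, 2.298, -0.001]
ft_force: [-0.9, -0.4, -2.3]
width: 9.8
grasp_force: 29.8
```

```bash
python3 teal.py; python3 - <<'E'
from h import *
s,o=L("last.pkl");M=R.from_rotvec(o["orientation"]).as_matrix();p=o["ee_pos"]+M@np.array([-24,0,61]);print(p.round(),proj(s,[p,p-[0,0,100],p-[0,0,195]]))
E
```

```text
t20.60 pos [478.3 112.  408.6] phi 94.02 tilt [-0.0008  0.    ] F [-0.08 -0.32 -2.74] M [-0.014  0.067 -0.019] w9.6 g29.9 q [0.21 0.06 1.72 0.   1.36 0.14]
F avg [-0.2  -0.3  -1.97] M [-0.102  0.043  0.008]
hole - tip in tool [1.141e+02 1.000e-01 2.072e+02]
teal 315 302 316 169 228 top at 316.0 bottom at 302.5
seat px [[313.44858021 162.4158004 ]]
[480.  88. 348.] [[313.52323135 162.43064058]
 [311.89090949 192.4044012 ]
 [310.48125191 218.28945495]]
```

The turner is free and hanging on the hook: its teal runs from scene (316,169) to (302,228), with about 1.3 N of load. Now I turn back to the rail's heading.

Request:
{"method": "arm_command", "body": {
  "series": [
    {"linear": [0, 0, 0], "turn": -0.1386},
    {"linear": [0, 0, 0], "turn": -0.1386},
    {"linear": [0, 0, 0], "turn": -0.1386},
    {"linear": [0, 0, 0], "turn": -0.1386},
    {"linear": [0, 0, 0], "turn": -0.1386},
    {"linear": [0, 0, 0], "turn": -0.1386},
    {"linear": [0, 0, 0], "turn": -0.1386},
    {"linear": [0, 0, 0], "turn": -0.1386},
    {"linear": [0, 0, 0], "turn": -0.1386},
    {"linear": [0, 0, 0], "turn": -0.1386}
  ]
}}

```text
t: 21.6
ee_pos: [478.3, 112.1, 408.8]
orientation: [-0.171, -3.136, -0.0]
ft_force: [1.1, 1.4, -2.4]
width: 9.9
grasp_force: 29.9
```

```bash
python3 - <<'E'
from h import *
state((545,-21.2,370),173.43)
E
```

```text
t21.60 pos [478.3 112.1 408.8] phi 173.76 tilt [-0.0005  0.0003] F [ 1.14  1.36 -2.42] M [0.066 0.091 0.057] w9.9 g29.9 q [ 0.21  0.06  1.72  0.    1.37 -1.26]
  to go (tool, mm) [ -80.8 -125.2   38.7]
  turn 0.006
```

Request:
{"method": "arm_command", "body": {
  "series": [
    {"linear": [-0.004, -0.006, 0], "turn": 0.006},
    {"linear": [-0.008, -0.012, 0.004], "turn": 0},
    {"linear": [-0.01, -0.016, 0.005], "turn": 0},
    {"linear": [-0.012, -0.018, 0.006], "turn": 0},
    {"linear": [-0.012, -0.018, 0.006], "turn": 0},
    {"linear": [-0.012, -0.018, 0.006], "turn": 0},
    {"linear": [-0.01, -0.016, 0.005], "turn": 0},
    {"linear": [-0.008, -0.012, 0.004], "turn": 0},
    {"linear": [-0.005, -0.008, 0.003], "turn": 0},
    {"linear": [0, -0.001, 0], "turn": 0}
  ]
}}

```text
t: 22.6
ee_pos: [544.0, -23.1, 369.3]
orientation: [-0.193, -3.135, 0.0]
ft_force: [-0.1, -0.3, -1.3]
width: 9.3
grasp_force: 29.8
```

Request:
{"method": "arm_command", "body": {
  "series": [
    {"linear": [0, 0, 0], "turn": 0},
    {"linear": [0, 0, 0], "turn": 0},
    {"linear": [0, 0, 0], "turn": 0},
    {"linear": [0, 0, 0], "turn": 0},
    {"linear": [0, 0, 0], "turn": 0},
    {"linear": [0, 0, 0], "turn": 0},
    {"linear": [0, 0, 0], "turn": 0},
    {"linear": [0, 0, 0], "turn": 0},
    {"linear": [0, 0, 0], "turn": 0},
    {"linear": [0, 0, 0], "turn": 0}
  ]
}}

```text
t: 23.6
ee_pos: [543.8, -22.0, 369.9]
orientation: [-0.19, -3.136, -0.0]
ft_force: [-0.7, 0.2, -1.9]
width: 9.2
grasp_force: 29.8
```

```bash
python3 teal.py; python3 - <<'E'
from fit import *
state((584.8,-25.8,352),173.43)
s,o=L("last.pkl");M=R.from_rotvec(o["orientation"]).as_matrix()
p=o["ee_pos"]+M@np.array([-22,0,62]);print("hang line",proj(s,[p,p-[0,0,50],p-[0,0,190]]).round(1).tolist())
print("hook pts pred",proj(s,[hook(o,M,*x) for x in HK.values()]).round(1).tolist())
u,v=proj(s,[p])[0].astype(int);b,c=fit(s,o,M,(u-8,v-14,u+10,v+5));print(b.x.round(3),b.fun,c)
E
```

```text
t23.90 pos [543.8 -21.9 370. ] phi 173.08 tilt [-0.      0.0001] F [-0.46 -0.85 -2.11] M [0.076 0.055 0.002] w9.6 g29.8 q [-0.06  0.18  1.67  0.    1.3  -1.51]
F avg [ 0.36  0.32 -2.12] M [ 0.07   0.044 -0.001]
hole - tip in tool [104.4 235.3 168.6]
teal 371 270 290 204 241 top at 270.5 bottom at 286.0
seat px [[259.87942974 183.13235194]]
t23.90 pos [543.8 -21.9 370. ] phi 173.08 tilt [-0.      0.0001] F [-0.46 -0.85 -2.11] M [0.076 0.055 0.002] w9.6 g29.8 q [-0.06  0.18  1.67  0.    1.3  -1.51]
  to go (tool, mm) [-41.2   1.1  18. ]
  turn -0.006
hang line [[260.3, 183.0], [260.8, 197.8], [262.1, 235.7]]
hook pts pred [[265.2, 174.1], [260.7, 182.8], [261.8, 148.4], [255.2, 160.2]]
[ 0.046 -4.844  4.125] 23.214483845637364 32.53146464346122
```

Request:
{"method": "arm_command", "body": {
  "series": [
    {"linear": [0, 0, 0], "turn": -0.006},
    {"linear": [0, 0, 0], "turn": 0},
    {"linear": [0, 0, 0], "turn": 0},
    {"linear": [0, 0, 0], "turn": 0},
    {"linear": [0, 0, 0], "turn": 0},
    {"linear": [0, 0, 0], "turn": 0},
    {"linear": [0, 0, 0], "turn": 0},
    {"linear": [0, 0, 0], "turn": 0},
    {"linear": [0, 0, 0], "turn": 0},
    {"linear": [0, 0, 0], "turn": 0}
  ]
}}

```text
t: 24.9
ee_pos: [543.8, -22.0, 370.0]
orientation: [-0.18, -3.136, 0.0]
ft_force: [-1.1, -0.5, -1.7]
width: 9.6
grasp_force: 29.8
```

```bash
cat > teal.py <<'E'
from h import *
for i in range(12):
    s=ctrl.get_image("scene")
    hsv=cv2.cvtColor(s["frame"],cv2.COLOR_BGR2HSV);m=((abs(hsv[...,0].astype(int)-88)<9)&(hsv[...,1]>90)&(hsv[...,2]>35)).astype(np.uint8); m[244:266,236:252]=0
    n,l,st,c=cv2.connectedComponentsWithStats(m);k=1+np.argmax(st[1:,4])
    if i%2==0: print(st[k].tolist(),c[k].round(1))
o,M=state();pickle.dump((s,o),open("last.pkl","wb"))
E
python3 teal.py
```

```text
[238, 198, 26, 39, 498] [250.6 218.8]
[245, 199, 24, 39, 483] [257. 221.]
[255, 201, 26, 40, 493] [267.2 224.2]
[261, 202, 29, 41, 538] [274.3 226.3]
[260, 202, 30, 42, 570] [273.8 227.3]
[253, 201, 27, 44, 558] [266.3 226.7]
t25.50 pos [543.8 -22.  370. ] phi 173.42 tilt [ 0.     -0.0001] F [-0.18  0.07 -3.09] M [-0.036  0.087  0.004] w9.5 g29.8 q [-0.06  0.18  1.67 -0.    1.3  -1.52]
```

Request:
{"method": "arm_command", "body": {
  "series": [
    {"linear": [-0.004, 0, 0], "turn": 0},
    {"linear": [-0.006, 0.001, 0.001], "turn": 0},
    {"linear": [-0.007, 0, 0.001], "turn": 0},
    {"linear": [-0.007, 0, 0.001], "turn": 0},
    {"linear": [-0.006, 0, 0.001], "turn": 0},
    {"linear": [-0.0045, 0, 0.001], "turn": 0},
    {"linear": [0, 0, 0], "turn": 0},
    {"linear": [0, 0, 0], "turn": 0},
    {"linear": [0, 0, 0], "turn": 0}
  ]
}}

```text
t: 26.4
ee_pos: [578.0, -25.0, 365.0]
orientation: [-0.18, -3.136, 0.0]
ft_force: [-0.6, -0.3, -1.2]
width: 9.6
grasp_force: 29.8
```

```bash
python3 teal.py; python3 - <<'E'
from h import *
s,o=L("last.pkl");M=R.from_rotvec(o["orientation"]).as_matrix()
state((578.3,-25,364.7),173.43)
h=[hook(o,M,*x) for x in [(0,-29),(0,13),(-13,-59),(-27.7,-37.4),(22,36),(44,8)]]
print(proj(s,h).round(1).tolist())
a=mark(crop(s,225,145,60,60,10),s,225,145,10,h);cv2.imwrite("pics/c8.png",a)
E
```

```text
[237, 198, 22, 48, 510] [248.4 223.6]
[244, 197, 21, 50, 470] [254.5 224.7]
[251, 199, 25, 52, 494] [261.9 228.5]
[253, 198, 29, 56, 595] [265.4 231.6]
[252, 198, 27, 58, 648] [263.3 233.1]
[245, 198, 25, 58, 622] [257.3 231.4]
t27.00 pos [578.2 -24.9 365. ] phi 173.43 tilt [ 0.0001 -0.0001] F [ 0.48  0.32 -2.58] M [-0.043  0.087  0.002] w10.0 g29.8 q [-0.06  0.24  1.6  -0.    1.3  -1.52]
t27.00 pos [578.2 -24.9 365. ] phi 173.43 tilt [ 0.0001 -0.0001] F [ 0.48  0.32 -2.58] M [-0.043  0.087  0.002] w10.0 g29.8 q [-0.06  0.24  1.6  -0.    1.3  -1.52]
  to go (tool, mm) [-0.1 -0.1  0.3]
  turn -0.0
[[254.0, 181.4], [257.4, 165.3], [254.1, 191.8], [258.6, 182.9], [254.9, 157.3], [248.1, 169.4]]
```

View pics/c8.png

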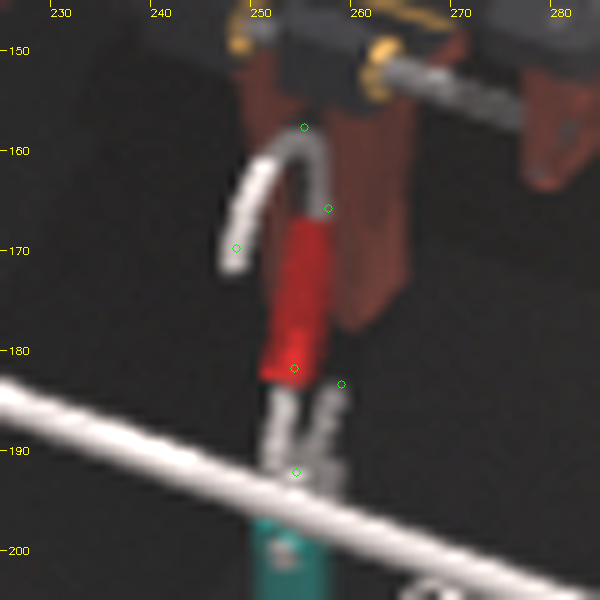

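The crop shows the hook held as it was after the grasp: grip bottom at (252.7,183), crook end at (247.3,171), offset from prediction the same as before. The turner hangs on it behind the bar. Next it goes down along the shank.

Request:
{"method": "arm_command", "body": {
  "series": [
    {"linear": [-0.0022, 0, 0.0045], "turn": 0},
    {"linear": [-0.0033, 0, 0.0068], "turn": 0},
    {"linear": [-0.0033, 0, 0.0068], "turn": 0},
    {"linear": [-0.0033, 0, 0.0068], "turn": 0},
    {"linear": [-0.0033, 0, 0.0068], "turn": 0},
    {"linear": [-0.0033, 0, 0.0068], "turn": 0},
    {"linear": [-0.0033, 0, 0.0068], "turn": 0},
    {"linear": [-0.0022, 0, 0.0045], "turn": 0},
    {"linear": [-0.0022, 0, 0.0045], "turn": 0},
    {"linear": [0, 0, 0], "turn": 0}
  ]
}}

```text
t: 28.0
ee_pos: [604.4, -28.0, 309.9]
orientation: [-0.18, -3.135, 0.0]
ft_force: [-0.3, -0.3, -1.9]
width: 9.4
grasp_force: 29.8
```

```bash
python3 teal.py; python3 look.py|head -2; python3 -c "
from h import *
state((613.3,-29,292.7),173.43)"
```

```text
[252, 248, 9, 22, 149] [256.1 258.8]
[247, 219, 22, 55, 454] [256.9 250.3]
[248, 220, 26, 56, 539] [259.3 252.7]
[248, 220, 24, 55, 506] [258.5 251.7]
[247, 219, 19, 52, 371] [255.3 247.2]
[246, 218, 7, 26, 148] [249.1 230.4]
t28.60 pos [604.4 -28.  310.8] phi 173.42 tilt [ 0.0001 -0.0001] F [-0.39 -0.91 -2.02] M [-0.079  0.1    0.036] w9.9 g29.8 q [-0.07  0.32  1.61 -0.    1.21 -1.52]
t28.90 pos [604.5 -27.9 310.7] phi 173.42 tilt [0.0001 0.0001] F [ 0.75 -0.3  -3.23] M [ 0.097  0.023 -0.022] w9.3 g29.8 q [-0.07  0.32  1.61  0.    1.21 -1.52]
F avg [ 0.12  0.   -1.89] M [ 0.033  0.026 -0.009]
t28.90 pos [604.5 -27.9 310.7] phi 173.42 tilt [0.0001 0.0001] F [ 0.75 -0.3  -3.23] M [ 0.097  0.023 -0.022] w9.3 g29.8 q [-0.07  0.32  1.61  0.    1.21 -1.52]
  to go (tool, mm) [-8.9 -0.1 18. ]
  turn -0.0
```

Request:
{"method": "arm_command", "body": {
  "series": [
    {"linear": [-0.0022, 0, 0.0045], "turn": 0},
    {"linear": [-0.0022, 0, 0.0045], "turn": 0},
    {"linear": [-0.0022, 0, 0.0045], "turn": 0},
    {"linear": [-0.0013, 0, 0.0025], "turn": 0},
    {"linear": [0, 0, 0], "turn": 0},
    {"linear": [0, 0, 0], "turn": 0}
  ]
}}

```text
t: 29.5
ee_pos: [612.3, -28.9, 294.6]
orientation: [-0.18, -3.136, 0.0]
ft_force: [0.1, -0.2, -1.4]
width: 9.3
grasp_force: 29.8
```

```bash
python3 look.py|head -2
```

```text
t29.80 pos [612.3 -28.8 294.9] phi 173.42 tilt [0.0003 0.    ] F [ 0.53  0.34 -1.64] M [0.045 0.074 0.022] w9.3 g29.9 q [-0.07  0.35  1.61  0.    1.18 -1.52]
F avg [-0.03  0.3  -2.41] M [ 0.04   0.032 -0.012]
```

Request:
{"method": "arm_command", "body": {
  "series": [
    {"linear": [-0.0005, 0, 0.001], "turn": 0},
    {"linear": [0, 0, 0], "turn": 0},
    {"linear": [-0.0005, 0, 0.001], "turn": 0},
    {"linear": [0, 0, 0], "turn": 0}
  ]
}}

```text
t: 30.2
ee_pos: [613.4, -29.0, 292.7]
orientation: [0.18, 3.136, -0.0]
ft_force: [-0.5, -0.5, -1.6]
width: 9.5
grasp_force: 29.8
```

```bash
python3 look.py|head -2
```

```text
t30.50 pos [613.3 -29.  292.7] phi 173.42 tilt [0.0001 0.    ] F [ 0.51  0.84 -1.64] M [0.034 0.026 0.018] w9.6 g29.9 q [-0.07  0.35  1.61  0.    1.18 -1.52]
F avg [ 0.03  0.28 -1.62] M [0.046 0.038 0.01 ]
```

Request:
{"method": "arm_command", "body": {
  "series": [
    {"linear": [0, 0, 0.0007], "turn": 0},
    {"linear": [0, 0, 0], "turn": 0},
    {"linear": [0, 0, 0.0007], "turn": 0},
    {"linear": [0, 0, 0], "turn": 0}
  ]
}}

```text
t: 30.9
ee_pos: [613.8, -29.0, 292.2]
orientation: [0.18, 3.135, -0.0]
ft_force: [-0.6, -0.1, 4.3]
width: 8.8
grasp_force: 29.8
```

```bash
python3 look.py|head -2
```

```text
t31.20 pos [613.8 -29.  292.1] phi 173.42 tilt [ 0.0018 -0.0001] F [-0.32  0.09  5.48] M [ 0.082 -0.024 -0.018] w9.9 g29.9 q [-0.07  0.36  1.61  0.    1.18 -1.52]
F avg [-0.34 -0.16  5.32] M [ 0.022 -0.061 -0.004]
```

Request:
{"method": "arm_command", "body": {
  "series": [
    {"linear": [0, 0, 0.0005], "turn": 0},
    {"linear": [0, 0, 0], "turn": 0}
  ]
}}

```text
t: 31.4
ee_pos: [614.0, -29.0, 292.0]
orientation: [0.18, 3.134, -0.0]
ft_force: [-0.7, -0.4, 6.9]
width: 9.4
grasp_force: 29.9
```

```bash
python3 look.py|head -2
```

```text
t31.70 pos [614.  -29.1 292.1] phi 173.42 tilt [ 0.0025 -0.0002] F [-0.63 -0.66  7.33] M [ 0.015 -0.031 -0.013] w8.9 g29.8 q [-0.07  0.36  1.61 -0.    1.17 -1.52]
F avg [-0.18 -0.04  7.28] M [-0.006 -0.02  -0.002]
```

It bears down with about 7 N (9 N counting the load's weight), so the hook is seated. I ease off slightly and let go.

Request:
{"method": "arm_command", "body": {
  "series": [
    {"linear": [0, 0, -0.001], "turn": 0},
    {"linear": [0, 0, 0], "turn": 0}
  ]
}}

```text
t: 31.9
ee_pos: [613.6, -29.0, 292.2]
orientation: [0.18, 3.135, -0.0]
ft_force: [-0.4, 0.3, 5.7]
width: 10.0
grasp_force: 29.8
```

Request:
{"method": "arm_command", "body": {
  "series": [
    {"linear": [0, 0, 0], "turn": 0},
    {"linear": [0, 0, 0], "turn": 0},
    {"linear": [0, 0, 0], "turn": 0},
    {"linear": [0, 0, 0], "turn": 0},
    {"linear": [0, 0, 0], "turn": 0},
    {"linear": [0, 0, 0], "turn": 0},
    {"linear": [0, 0, 0], "turn": 0},
    {"linear": [0, 0, 0], "turn": 0},
    {"linear": [0, 0, 0], "turn": 0},
    {"linear": [0, 0, 0], "turn": 0}
  ],
  "jaw": 0.6
}}

```text
t: 32.9
ee_pos: [613.3, -29.0, 291.8]
orientation: [0.18, 3.136, 0.0]
ft_force: [-0.3, 0.8, -0.5]
width: 70.0
grasp_force: 0.0
```

```bash
python3 teal.py; python3 look.py|head -2
```

```text
[247, 226, 21, 50, 416] [256.5 254.6]
[246, 225, 22, 51, 400] [256.1 253.9]
[244, 225, 21, 51, 365] [254.5 254.1]
[241, 255, 22, 22, 211] [254.4 266.4]
[239, 257, 21, 21, 200] [252.4 267.8]
[238, 257, 22, 22, 206] [251.6 268.5]
t33.50 pos [613.3 -29.  291.8] phi 173.42 tilt [ 0. -0.] F [0.3  0.43 0.24] M [ 0.003 -0.011 -0.004] w70.1 g0.0 q [-0.07  0.36  1.61 -0.    1.18 -1.52]
t33.80 pos [613.3 -29.  291.8] phi 173.42 tilt [ 0. -0.] F [ 0.05 -0.01 -0.52] M [-0.009  0.014 -0.024] w70.7 g0.0 q [-0.07  0.36  1.61 -0.    1.18 -1.52]
F avg [ 0.03 -0.08 -0.01] M [ 0.003  0.004 -0.003]
```

Request:
{"method": "arm_command", "body": {
  "series": [
    {"linear": [0.001, 0, -0.01], "turn": 0},
    {"linear": [0, 0, -0.015], "turn": 0},
    {"linear": [0, 0, -0.02], "turn": 0},
    {"linear": [0, 0, -0.02], "turn": 0},
    {"linear": [0, 0, -0.02], "turn": 0},
    {"linear": [0, 0, -0.02], "turn": 0},
    {"linear": [0.03, 0, 0], "turn": 0},
    {"linear": [0.04, 0, 0], "turn": 0},
    {"linear": [0.04, 0, 0], "turn": 0},
    {"linear": [0.02, 0, 0], "turn": 0}
  ]
}}

```text
t: 34.8
ee_pos: [480.6, -13.7, 398.3]
orientation: [0.18, 3.135, 0.0]
ft_force: [-0.5, 0.1, 0.1]
width: 69.9
grasp_force: 0.0
```

Request:
{"method": "arm_command", "body": {
  "series": [
    {"linear": [0, 0, 0], "turn": 0},
    {"linear": [0, 0, 0], "turn": 0},
    {"linear": [0, 0, 0], "turn": 0},
    {"linear": [0, 0, 0], "turn": 0},
    {"linear": [0, 0, 0], "turn": 0},
    {"linear": [0, 0, 0], "turn": 0},
    {"linear": [0, 0, 0], "turn": 0},
    {"linear": [0, 0, 0], "turn": 0},
    {"linear": [0, 0, 0], "turn": 0},
    {"linear": [0, 0, 0], "turn": 0}
  ]
}}

```text
t: 35.8
ee_pos: [483.1, -14.0, 396.8]
orientation: [0.18, 3.136, -0.0]
ft_force: [-0.1, -0.0, 0.1]
width: 70.9
grasp_force: 0.0
```

```bash
python3 teal.py; python3 - <<'E'
from h import *
s,o=L("last.pkl")
# red grip blob, and change map vs start elsewhere
f=s["frame"].astype(int);m=((f[...,2]-f[...,1]>90)&(f[...,2]-f[...,0]>90)).astype(np.uint8)[170:240,230:270]
v,u=np.nonzero(m);print("red",u.min()+230,u.max()+230,v.min()+170,v.max()+170,len(u))
f0=L("scene0.pkl")["frame"].astype(int);m=((f0[...,2]-f0[...,1]>90)&(f0[...,2]-f0[...,0]>90))[170:240,230:270]
v,u=np.nonzero(m);print("red0",u.min()+230,u.max()+230,v.min()+170,v.max()+170,len(u))
d=(cv2.absdiff(s["frame"],L("scene0.pkl")["frame"]).max(2)>50).astype(np.uint8)
n,l,st,c=cv2.connectedComponentsWithStats(d);print([x[:5].tolist() for x in st[1:] if x[4]>25])
E
```

```text
[243, 226, 22, 52, 378] [254.  255.3]
[242, 226, 22, 51, 368] [253.3 255.2]
[242, 255, 21, 23, 223] [255.  266.4]
[241, 255, 22, 22, 221] [254.6 266.5]
[242, 255, 21, 23, 223] [254.9 266.5]
[242, 226, 21, 52, 363] [253.2 255.3]
t36.40 pos [483.1 -14.  396.8] phi 173.43 tilt [ 0. -0.] F [ 0.24 -1.03  0.42] M [0.037 0.088 0.003] w70.3 g0.0 q [-0.05  0.05  1.75 -0.    1.34 -1.51]
red 245 252 197 212 49
red0 245 252 197 212 48
[[245, 0, 15, 23, 106], [252, 0, 57, 36, 1249], [325, 0, 7, 8, 38], [364, 0, 11, 13, 86], [385, 0, 8, 40, 51], [401, 0, 30, 11, 183], [458, 0, 102, 71, 2397], [247, 26, 41, 11, 120], [290, 33, 9, 20, 58], [320, 57, 36, 18, 361], [311, 64, 8, 16, 65], [377, 70, 15, 37, 139], [309, 73, 34, 41, 826], [524, 76, 36, 26, 578], [241, 79, 74, 42, 1281], [495, 108, 65, 64, 1713], [511, 149, 16, 7, 36], [334, 152, 30, 29, 273], [298, 161, 15, 7, 55], [214, 208, 18, 7, 36], [247, 220, 9, 23, 81], [256, 224, 8, 13, 26], [354, 224, 31, 28, 231], [248, 240, 7, 12, 33]]
```

The red grip is back exactly where it started (scene u 245–252, v 197–212) and the turner hangs under it. The robot is clear, so I hand the job in.

```bash
python3 -c "
from workcell import ctrl
print(ctrl.close_job())"
```

```text
the job is handed in; nothing more can be done
None
```

The job is handed in: I hooked the turner through its tab, drew it out of the bin with the hook, and hung both back on the bar at the hook's old place, seated with about 7 N before letting go; it was still hanging there with the arm clear when I handed in.

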